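# Clear the rolling pin off the battery charger, load the cells and start it

### The arm

A 7-joint arm with a two-finger parallel gripper is mounted at the origin on the work surface. World frame = base frame: x ahead of the robot, y to its left, z up, the work surface at z = 0. Lengths are in m, angles in rad, forces in N, time in s.
With the tool pointing down it reaches from about 0.425 to 0.875 m from the base axis. Payload 8.4 kg.
Tool frame: the origin (TCP) lies on the centre line of the jaws, within the pads' length; the fingertips stand 8 mm ahead of it and the grasp point (between the pads) lies 11 mm behind it; z points along the fingers, y is the line along which they close (so a half turn about z gives the same grasp; the last joint's range is limited). The gripper opens to 87 mm and grips with 3 to 60 N. Pads are 19 mm wide; open, the fingers measure 117 mm over their backs; the gripper's body (75 mm by 190 mm) begins 51 mm behind the grasp point.
Start: joints at [1.181, 0.333, 0.04, 1.465, -0.013, 1.343, -0.059], TCP at [0.186, -0.623, 0.231] pointing down, gripper open.
Joint ranges: [-2.58, 2.58], [-0.38, 2.09], [-1.3, 1.39], [0.25, 2.4], [-1.5, 4.64], [0.08, 2.09], [-2.65, 2.65]. Speed limits (rad/s): [2.22, 2.22, 2.79, 2.79, 3.14, 3.14, 3.14].

### API

Orientations are given as a unit quaternion [w, x, y, z].
In Python, from station import manip gives the robot as it stands.
- The arm moves only by the tool step_arm, never from a script. Its arguments are lists of equal length, an entry for each row: "claw": the closure, from 0 (fully open) to 1 (shut); "dp": the shift along the tool's x, y, z in mm, a list of three; "yaw": the turn about the tool's z in rad. In form: {"claw": [claw, ...], "dp": [[x, y, z], ...], "yaw": [yaw, ...]}. A call has exactly 8 rows; each row shifts and turns the commanded pose from where the row before left it, along the tool's axes as they then stand; what a row does not reach is not made up. A row lasts 1/12 s, in which the tool goes at most 41.7 mm and 7.16 degrees, less where a joint would pass 70% of its speed; a pose out of reach is approached as far as the arm can. A call with a gripper value outside its range is refused whole. The fingers move at their own pace and stop on an object; the grip force is fixed at half the most. Time passes only in rows, so rows that do not move let the fingers close, or fill a call up. It gives the time, the measured TCP pose, the force, the opening and the grip force at its end, in the units of the state.
- manip.state(): the state, without advancing time (a new reading comes with each control period).
- manip.grab_frame(name): name is "scene" or "top" or "wrist"; returns the picture (400x640x3 uint8, red, green, blue); there is no depth.
- manip.get_calibration(name): a dict with "mtx" (3x3 intrinsics, pixels), "extrinsics" (4x4, takes a point from camera to world coordinates). Camera axes: x right, y down, z forward; pixel columns grow to the right and rows downward; lengths in m; the calibration is good to about 2 mm. A picture is of the moment at which its call begins: read the wrist's pose just before it. get_calibration takes no time and is no camera call; for the wrist camera it gives the pose at the moment of the call.
- manip.hand_in(): hands the job in; it is judged then, once.
Trained networks look in the newest picture that a camera, given by its name, has taken for a name from the list of things; names that differ only in an ending like _2 or _b are one class to them, and where a whole thing is asked for, a point or a joint stands for the part that bears it (a point fixed in the world has none). Each returns a list of dicts, best first, with "confidence" (0 to 1); they miss things now and then, are a little off and sometimes report something else, mostly with a low value. They report only what shows in the picture. A call takes as long as a camera call. They do not tell look-alikes from the thing itself.
- manip.silhouettes(target, camera): "region" (400x640 bool, what is visible of it) and "point" ([column, row] in pixels, amid what is visible of it).
- manip.pinpoint(target, camera): "point" ([column, row] in pixels: a listed point, or the origin of a listed thing).
The state is a dict: "time": time; "joints": joint angles; "joint_velocities": joint speeds; "joint_efforts": joint torques, N m; "ee_pos": TCP position; "ee_rot": TCP orientation; "force": force on the tool from outside, world axes, zero at the start; "wrist_torque": the same for the moment, N m; "width": finger opening in m; "grasp_force": force on a finger pad.
Only numpy, scipy, OpenCV 4.12 (cv2) and the standard library are available. Lean on these libraries where they do the work, as an engineer would, in place of code of your own. Each camera call takes 0.05 s, during which the arm holds its last target. There are 200 camera calls.

### The job

The ravioli rolling pin has been left lying across the battery charger, and the kitchen timer stands in the pin's wooden rest: stand the timer upright in the middle of its tile coaster and put the pin away in its rest first. Then load every cell from the cork mat (there are three or four) into the charger, one to a bay in any bays, each with its flat end against the spring and its nub snapped fully down under the retaining lip, and when all are in press the start button right down and let it go. Leave the jar and spider where they are.

Things in the scene. Friction and masses are not known exactly. Their poses are not given: they have to be found in the camera images.
- pin: Wooden ravioli rolling pin: eight-sided ribbed roller 296 long, 44 mm across the flats, with a round handle 50 long, 24 mm across at each end; 0.38 kg. Origin at its middle on the axis; x along the axis, ends alike. At the start it lies level along the charger's row of bays on the two end cheeks, axis 78 mm above the bench; grip its middle from above.
- rest: Fixed dark wooden rest for the pin: two feet 180 mm apart along its x, each with a notch 56 mm wide between stops 15 mm high; notch floor 25 mm above the bench. Between the feet is only a strip 8 mm high, room for fingers. Origin on the bench under its middle; x is the direction in which the pin lies.
- seat (a point): Centre of the pin when it lies in the rest: on the rest's middle, 47 mm above the bench.
- charger: Fixed grey battery charger with four parallel bays open upwards, 56 mm apart along its y. Origin on the bench under the middle of the row; z up; x points from the near wall (retaining lip, contacts) to the far, sprung side. Body 93 mm in x (-35 to 58), 268 mm in y; end cheeks at y = -+126 to 134, 56 mm high; button on a low foot at x = -54, y = -85. See the bays for the rest.
- mat: Fixed cork mat, 180 (x) by 220 (y) by 5 mm, on which the cells lie at the start, with a wooden rim 6 mm wide that stands 5 mm above the cork (10 mm above the bench). Origin on the bench under its centre.
- timer: White plastic kitchen timer: a block 65 (x) by 50 (y) by 42 mm high with a flat knob dial 34 mm across on top, 58 mm high in all, 0.15 kg. Origin at the centre of its underside; z up. It starts upright on the strip of the rest, between the notches, in the pin's way.
- coaster: Fixed square glazed tile coaster, 80 by 80 by 8 mm, the timer's place, beyond the cork mat. Origin on the bench under its centre, so the timer's underside comes to stand 8 mm above it.
- start (a joint): Start button's travel in m, 0 up, 0.006 fully down (about 5 N, springs back).
- start_top (a point): Centre of the top of the white start button, 24 mm across, on a low foot on the near side of the charger; 34 mm above the bench, pressed straight down.
- cell1: Round rechargeable cell, 26 mm across, 51 mm long with its nub, 65 g, dark with a bright band round the flat end; a soft ribbed sleeve, so it hardly rolls. Origin on its axis, halfway along the 51 mm; x runs along the axis away from the nub, so the flat end is at x = +25.5 mm and the nub tip at -25.5 mm. It lies on its side, the nub more or less towards the robot, and may be absent.
- nub1 (a point): Tip of the brass nub (9 mm across, 4 mm long) of cell 1.
- bay1 (a point): Bay 1 of 4, counted along the charger's +y: where the origin of a cell seated in it lies, 30 mm above the bench. All bays are alike. Here x is along the charger from this point, heights from the bench. The cell lies on bars 17 mm high: at x = -21 to -17 with guides 27 mm high either side, and at 13.5 to 19.5 in a low cradle 20.5 high, 24 wide. Between, it is open down to 10 mm; 30 mm is free between cells.
- cell2: Round rechargeable cell, 26 mm across, 51 mm long with its nub, 65 g, dark with a bright band round the flat end; a soft ribbed sleeve, so it hardly rolls. Origin on its axis, halfway along the 51 mm; x runs along the axis away from the nub, so the flat end is at x = +25.5 mm and the nub tip at -25.5 mm. It lies on its side, the nub more or less towards the robot, and may be absent.
- nub2 (a point): Tip of the brass nub (9 mm across, 4 mm long) of cell 2.
- bay2 (a point): Bay 2: where the origin of a cell seated in it lies, 30 mm above the bench. Near wall: inner face at x = -25.5 mm (the nub tip of a seated cell touches it); on top of it a lip overhangs 3 mm inwards, to x = -22.5 mm, from 36 to 39.5 mm high. The nub of a seated cell sits under the lip.
- cell3: Round rechargeable cell, 26 mm across, 51 mm long with its nub, 65 g, dark with a bright band round the flat end; a soft ribbed sleeve, so it hardly rolls. Origin on its axis, halfway along the 51 mm; x runs along the axis away from the nub, so the flat end is at x = +25.5 mm and the nub tip at -25.5 mm. It lies on its side, the nub more or less towards the robot, and may be absent.
- nub3 (a point): Tip of the brass nub (9 mm across, 4 mm long) of cell 3.
- bay3 (a point): Bay 3: where the origin of a cell seated in it lies, 30 mm above the bench. Far side: a steel plate on a coil spring, 18 mm wide, its top 52 mm high, face at x = 21.5 mm when free; it can be pushed 13 mm further in +x, at 0.6 N per mm. A seated cell (flat end at x = 25.5) holds it pressed in 4 mm. Spring housing behind, 45 mm high.
- cell4: Round rechargeable cell, 26 mm across, 51 mm long with its nub, 65 g, dark with a bright band round the flat end; a soft ribbed sleeve, so it hardly rolls. Origin on its axis, halfway along the 51 mm; x runs along the axis away from the nub, so the flat end is at x = +25.5 mm and the nub tip at -25.5 mm. It lies on its side, the nub more or less towards the robot, and may be absent.
- nub4 (a point): Tip of the brass nub (9 mm across, 4 mm long) of cell 4.
- bay4 (a point): Bay 4: where the origin of a cell seated in it lies, 30 mm above the bench. To load: hold the cell level over the bay, nub to the near wall, underside just above the lip; press its flat end against the plate until it is about 6 mm past its seat in +x, lower it, let the spring push it back with the nub under the lip.
- jar: Glass jar with wire lever top, 97 mm high, 90 mm across, beyond the charger; leave alone. Origin at its underside.
- spider: Steel spider (wire skimmer), a round basket 110 mm across, at whose centre the origin lies, handle to 230 mm along -x; leave alone. Origin at its underside.
There are look-alikes about, which are no part of the job. What is shaped like the cell2 but blue, green or white is not meant.

How it is judged:
By the outcome, as a careful person would: the job done as asked, in the order asked, and still so for the second after the job is handed in, with the robot touching nothing.
Of cell1, cell2, cell3, cell4 only 3 to 4 are there at a start; the rules pass over those that are not, and their reading is None.
At some moment in a run one of cell1, cell2, cell3, cell4 may be knocked a few centimetres aside while the robot is not near it.
Once in a run the grip may slacken for a moment while it holds something.
It also fails if it takes over 210 s, if anything falls off the work surface, if the arm or the gripper's body presses on something with over 40 N, if the wrist force passes 120 N, or if a joint passes its speed limit or range.

## Working session

There is one attempt and no reset: what is moved stays moved. The work goes in short steps, Python scripts to look and compute and a tool call to move; the robot and the scene stay as the last step left them, time stands still between calls to the robot, and variables do not carry over. Pictures are saved under pics/ and viewed, at most 14 in all, crops included, and the job is handed in when it is done.

Besides the shell and the picture viewer there is one more tool, called in YAML: its name, and indented under it one key for each argument. step_arm: Moves the arm, as the interface text tells. Its arguments: {"type":"object","properties":{"claw":{"type":"array"},"dp":{"type":"array"},"yaw":{"type":"array"}},"required":["claw","dp","yaw"]}

```bash
mkdir -p pics; cat > h.py <<'E'
import numpy as np, cv2
from station import manip as m
from scipy.spatial.transform import Rotation as R
def ray(cam,px,z,cal=None):
    c=cal or m.get_calibration(cam); K=np.array(c["mtx"]);T=np.array(c["extrinsics"])
    d=T[:3,:3]@np.linalg.inv(K)@np.array([px[0],px[1],1.]); o=T[:3,3]
    return o+d*(z-o[2])/d[2]
def proj(cam,p,cal=None):
    c=cal or m.get_calibration(cam); K=np.array(c["mtx"]);T=np.linalg.inv(np.array(c["extrinsics"]))
    q=K@(T[:3,:3]@np.asarray(p)+T[:3,3]); return q[:2]/q[2]
def tool():
    s=m.state(); q=s["ee_rot"]; return np.array(s["ee_pos"]),R.from_quat([q[1],q[2],q[3],q[0]]).as_matrix()
def save(cam,name):
    im=m.grab_frame(cam); cv2.imwrite("pics/"+name,im[:,:,::-1]); return im
def go(target,yaw=None):
    "shift in tool axes (mm) to world target; yaw of tool y-axis (rad, world)"
    p,r=tool(); print("tcp",p.round(4),"toolx",r[:,0].round(3),"tooly",r[:,1].round(3),"toolz",r[:,2].round(3))
    if target is not None: print("dp",(r.T@(np.asarray(target)-p)*1000).round(1))
    if yaw is not None:
        cur=np.arctan2(r[1,1],r[0,1]); d=(yaw-cur+np.pi/2)%np.pi-np.pi/2; print("yaw about tool z",round(-d,3),"or",round(-d-np.pi*np.sign(-d),3))
E
python3 - <<'E'
from h import *
save("scene","s0.png");save("top","t0.png")
for c in("scene","top"):
    k=m.get_calibration(c);print(c,np.array(k["mtx"]).round(1).tolist(),np.array(k["extrinsics"]).round(3).tolist())
for n,z in [("timer",.04),("pin",.078),("rest",0),("charger",0),("mat",0),("coaster",0),("cell1",.018),("nub1",.018),("start_top",.034),("bay1",.03),("bay2",.03),("bay3",.03),("bay4",.03),("jar",0),("spider",0)]:
    for c in ("top",):
        for r in m.pinpoint(n,c)[:6]:
            print(n,c,round(r["confidence"],2),np.round(r["point"],1),ray(c,r["point"],z).round(3))
s=m.state();print(s["time"],s["joints"],s["ee_pos"],s["ee_rot"],s["width"]);go(None)
E
```

```text
scene [[384.7, 0.0, 320.9], [0.0, 384.7, 198.5], [0.0, 0.0, 1.0]] [[0.564, 0.479, -0.673, 1.218], [0.826, -0.341, 0.45, -0.5], [-0.014, -0.809, -0.587, 0.659], [0.0, 0.0, 0.0, 1.0]]
top [[446.0, 0.0, 318.1], [0.0, 446.0, 196.2], [0.0, 0.0, 1.0]] [[0.005, -0.989, 0.15, 0.313], [-1.0, -0.003, 0.013, -0.062], [-0.012, -0.15, -0.989, 1.436], [0.0, 0.0, 0.0, 1.0]]
timer top 0.71 [211.8 218.1] [0.454 0.29  0.04 ]
pin top 0.71 [312.1 172. ] [ 0.595 -0.026  0.078]
pin top 0.51 [410.7 204. ] [ 0.496 -0.329  0.078]
pin top 0.5 [396.7 207. ] [ 0.487 -0.286  0.078]
rest top 0.56 [214.5 214.6] [0.47  0.292 0.   ]
charger top 0.69 [308.2 180.6] [ 0.583 -0.011  0.   ]
charger top 0.58 [213.3 219.4] [0.454 0.295 0.   ]
mat top 0.61 [395.6 207.1] [ 0.496 -0.295  0.   ]
coaster top 0.72 [401.3 165.4] [ 0.634 -0.316  0.   ]
coaster top 0.6 [375.  202.3] [ 0.512 -0.229  0.   ]
cell1 top 0.66 [450.3 226.3] [ 0.433 -0.464  0.018]
cell1 top 0.64 [409.9 221.3] [ 0.449 -0.336  0.018]
cell1 top 0.62 [376.3 224.4] [ 0.438 -0.23   0.018]
cell1 top 0.57 [414.8 193.3] [ 0.539 -0.354  0.018]
cell1 top 0.55 [379.8 
[... 800 characters left out ...]
300.6 178.8] [0.583 0.012 0.03 ]
bay3 top 0.56 [282.4 180. ] [0.579 0.071 0.03 ]
bay4 top 0.79 [318.8 177.8] [ 0.586 -0.046  0.03 ]
bay4 top 0.7 [300.6 178.8] [0.583 0.012 0.03 ]
bay4 top 0.56 [282.4 180. ] [0.579 0.071 0.03 ]
jar top 0.75 [334.4 129.2] [ 0.757 -0.097  0.   ]
jar top 0.46 [312.2 174.8] [ 0.602 -0.024  0.   ]
spider top 0.85 [288.1 131. ] [ 0.751  0.057 -0.   ]
0.85 [ 1.18079519  0.33318754  0.03992764  1.46540302 -0.013403    1.34329542
 -0.05850931] [ 0.18633291 -0.62269195  0.23055285] [-1.35426244e-05  9.89452782e-01  1.44855764e-01 -1.76396763e-06] 0.08720578352929793
tcp [ 0.1863 -0.6227  0.2306] toolx [0.958 0.287 0.   ] tooly [ 0.287 -0.958 -0.   ] toolz [-0.  0. -1.]
```

View pics/t0.png

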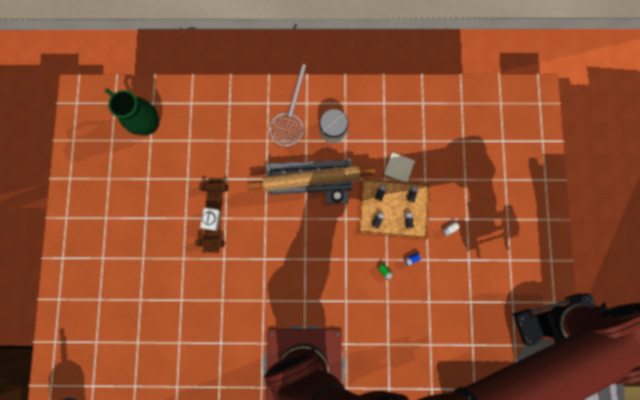

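View pics/s0.png

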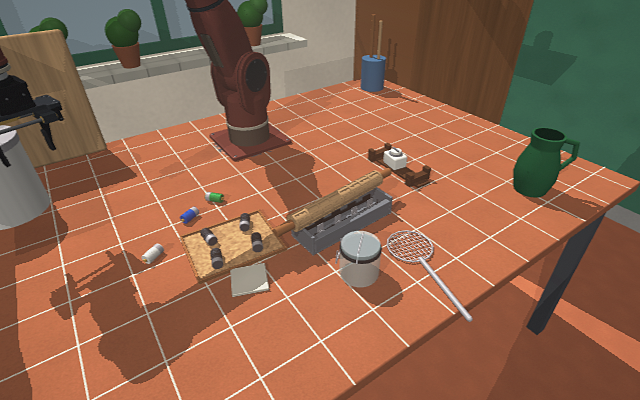

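The top view shows the rest with timer at about (212,213), the pin over the charger at (308,178), the mat at (395,207) holding four dark cells, and the coaster at (400,166). The blue, green and white look-alikes lie off the mat. I'll move in for wrist looks.

step_arm:
  claw: [0,0,0,0,0,0,0,0]
  dp:
    - [32,-14,-15]
    - [32,-14,-15]
    - [32,-14,-15]
    - [32,-14,-15]
    - [32,-14,-15]
    - [32,-14,-15]
    - [32,-14,-15]
    - [32,-14,-15]
  yaw: [0,0,0,0,0,0,0,0]

```text
time: 1.52
ee_pos: [0.4005, -0.4407, 0.3516]
ee_rot: [0.0, 0.989, 0.145, 0.0]
force: [1.1, -0.7, -0.8]
width: 0.0868
grasp_force: 0.0
```

step_arm:
  claw: [0,0,0,0,0,0,0,0]
  dp:
    - [0,-30,-5]
    - [0,-30,-5]
    - [0,-30,-5]
    - [0,-30,-5]
    - [0,-30,-5]
    - [0,-20,-5]
    - [0,0,0]
    - [0,0,0]
  yaw: [0.04,0.04,0.04,0.04,0.04,0.04,0,0]

```text
time: 2.18
ee_pos: [0.3665, -0.2751, 0.3814]
ee_rot: [0.001, 1.0, 0.026, 0.001]
force: [-0.0, -0.9, 0.0]
width: 0.0869
grasp_force: 0.0
```

```bash
python3 - <<'E'
from h import *
p,r=tool();c=m.get_calibration("wrist");T=np.array(c["extrinsics"]);save("wrist","w0.png")
print(m.state()["time"]);go(None)
print(np.array(c["mtx"]).round(1).tolist(),"cam in tool",(r.T@(T[:3,3]-p)).round(4),(r.T@T[:3,:3]).round(3).tolist())
for n,z in [("mat",0),("coaster",.0),("cell1",.018),("nub1",.018),("start_top",.034),("bay1",.03),("charger",0),("pin",.078)]:
    for q in m.pinpoint(n,"wrist")[:6]: print(n,round(q["confidence"],2),np.round(q["point"],1),ray("wrist",q["point"],z,c).round(4))
E
```

```text
2.2333
tcp [ 0.3663 -0.2761  0.3808] toolx [0.999 0.051 0.   ] tooly [ 0.051 -0.999  0.001] toolz [ 0.001 -0.001 -1.   ]
[[279.3, 0.0, 321.8], [0.0, 279.3, 195.1], [0.0, 0.0, 1.0]] cam in tool [ 0.0741 -0.0009 -0.1536] [[-0.001, -0.963, -0.27], [1.0, -0.001, -0.001], [0.0, -0.27, 0.963]]
mat 0.59 [332.1  88.5] [ 0.491  -0.2868  0.    ]
mat 0.25 [219.6  49.3] [ 0.5446 -0.0879  0.    ]
coaster 0.92 [352.6   0. ] [ 0.6307 -0.3124  0.    ]
cell1 0.93 [354.8 179. ] [ 0.3311 -0.339   0.018 ]
cell1 0.86 [366.8  59.6] [ 0.5381 -0.3421  0.018 ]
cell1 0.8 [426.9 128.3] [ 0.4309 -0.461   0.018 ]
cell1 0.76 [304.9  54.7] [ 0.5403 -0.2371  0.018 ]
cell1 0.67 [303.9 111.4] [ 0.4486 -0.2386  0.018 ]
cell1 0.66 [309.2 196.7] [ 0.2919 -0.2542  0.018 ]
nub1 0.93 [301.1  68.6] [ 0.5183 -0.2314  0.018 ]
nub1 0.71 [291.  119.7] [ 0.4332 -0.2161  0.018 ]
nub1 0.7 [360.1  75.3] [ 0.513  -0.3329  0.018 ]
nub1 0.64 [441.9 124.5] [ 0.4389 -0.4869  0.018 ]
nub1 0.63 [297.  182.3] [ 0.3191 -0.23    0.018 ]
nub1 0.6 [365.1 170.7] [ 0.348 -0.357  0.018]
start_top 0.77 [220.9  48.1] [ 0.5399 -0.1016  0.034 ]
bay1 0.88 [184.   18.6] [ 0.5804 -0.0435  0.03  ]
bay1 0.84 [214.9  17.1] [ 0.585  -0.0928  0.03  ]
bay1 0.72 [112.1  17.2] [0.5764 0.0707 0.03  ]
bay1 0.67 [148.2  20.3] [0.575  0.0138 0.03  ]
charger 0.81 [175.2  24.4] [ 0.5792 -0.0144  0.    ]
pin 0.72 [151.2   5.2] [ 0.5816 -0.0196  0.078 ]
```

View pics/w0.png

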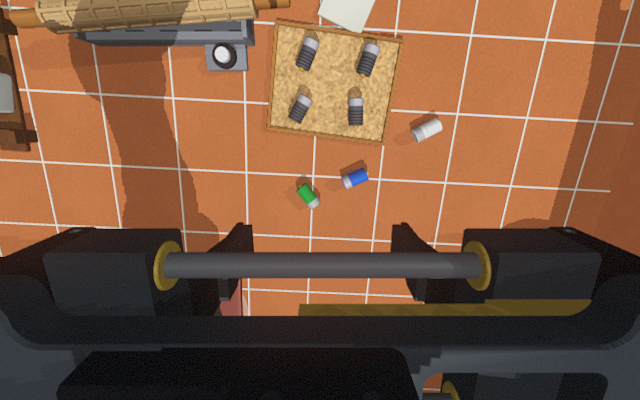

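The wrist view shows the cells on the mat at (307,53), (368,58), (300,108) and (356,110), all with nubs toward the robot. The button is at (223,55). Next is the rest.

step_arm:
  claw: [0,0,0,0,0,0,0,0]
  dp:
    - [20,-35,8]
    - [20,-35,8]
    - [20,-35,8]
    - [20,-35,8]
    - [20,-35,8]
    - [20,-35,8]
    - [20,-35,8]
    - [20,-35,8]
  yaw: [0,0,0,0,0,0,0,0]

```text
time: 3.3
ee_pos: [0.5125, 0.0139, 0.3164]
ee_rot: [-0.0, 1.0, 0.025, 0.0]
force: [0.6, -0.9, -0.4]
width: 0.0872
grasp_force: 0.0
```

step_arm:
  claw: [0,0,0,0,0,0,0,0]
  dp:
    - [-6,-36,8]
    - [-6,-36,8]
    - [-6,-36,8]
    - [-6,-36,8]
    - [-6,-36,8]
    - [-6,-36,8]
    - [-6,-36,8]
    - [-6,-36,8]
  yaw: [0,0,0,0,0,0,0,0]

```text
time: 3.97
ee_pos: [0.449, 0.2988, 0.2523]
ee_rot: [-0.0, 1.0, 0.025, 0.0]
force: [2.0, 0.8, 0.3]
width: 0.0868
grasp_force: 0.0
```

step_arm:
  claw: [0,0,0,0,0,0,0,0]
  dp:
    - [0,0,0]
    - [0,0,0]
    - [0,0,0]
    - [0,0,0]
    - [0,0,0]
    - [0,0,0]
    - [0,0,0]
    - [0,0,0]
  yaw: [0,0,0,0,0,0,0,0]

```text
time: 4.63
ee_pos: [0.4496, 0.2969, 0.2527]
ee_rot: [0.0, 1.0, 0.025, 0.0]
force: [-0.1, 0.2, -0.6]
width: 0.0871
grasp_force: 0.0
```

```bash
python3 - <<'E'
from h import *
p,r=tool();c=m.get_calibration("wrist");save("wrist","w1.png")
print(m.state()["time"]);go(None)
for n,z in [("timer",0.008),("rest",.0),("seat",.047)]:
    for q in m.pinpoint(n,"wrist")[:3]: print(n,round(q["confidence"],2),np.round(q["point"],1),ray("wrist",q["point"],z,c).round(4))
for n,z in (("timer",0.05),("rest",.03)):
    q=m.silhouettes(n,"wrist")[0]; mask=q["region"].astype(np.uint8)
    cnt=max(cv2.findContours(mask,0,2)[0],key=cv2.contourArea)[:,0]
    w=np.array([ray("wrist",u,z,c)[:2] for u in cnt]); 
    b=cv2.minAreaRect((w*1000).astype(np.float32)); print(n,b,"bp",cv2.boxPoints(b).round(0).tolist())
E
```

```text
4.6833
tcp [0.4496 0.297  0.2527] toolx [0.999 0.05  0.   ] tooly [ 0.05  -0.999  0.   ] toolz [ 0.  0. -1.]
timer 0.71 [617.7  79.4] [ 0.5906 -0.0883  0.008 ]
timer 0.56 [321.5 166.2] [0.4554 0.2986 0.008 ]
rest 0.62 [321.8 154.5] [0.4712 0.2989 0.    ]
timer ((456.15228271484375, 301.06103515625), (50.05000305175781, 68.08035278320312), 81.74179077148438) bp [[419.0, 281.0], [486.0, 271.0], [493.0, 321.0], [426.0, 331.0]]
rest ((535.6264038085938, 299.09320068359375), (85.94904327392578, 97.68878936767578), 87.13524627685547) bp [[485.0, 259.0], [582.0, 254.0], [587.0, 340.0], [489.0, 344.0]]
```

View pics/w1.png

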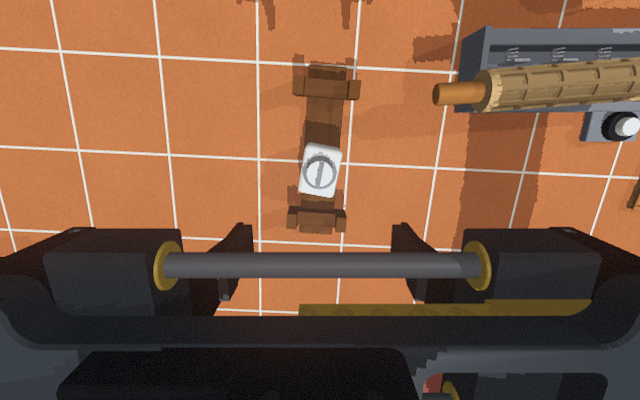

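The wrist view shows the timer at (320,169) in the rest, turned about 8°. The rest's feet are at (327,85) and (318,218). I'll grip the timer across its 50 mm side.

step_arm:
  claw: [0,0,0,0,0,0,0,0]
  dp:
    - [6,-3,30]
    - [0,0,33]
    - [0,0,33]
    - [0,0,33]
    - [0,0,33]
    - [0,0,33]
    - [0,0,20]
    - [0,0,10]
  yaw: [0,0.05,0.05,0.05,0.05,0,0,0]

```text
time: 5.6
ee_pos: [0.4536, 0.2995, 0.0245]
ee_rot: [0.001, 0.997, -0.074, -0.002]
force: [-0.8, -0.9, 0.3]
width: 0.0867
grasp_force: 0.0
```

step_arm:
  claw: [0,1,1,1,1,1,1,1]
  dp:
    - [0,0,0]
    - [0,0,0]
    - [0,0,0]
    - [0,0,0]
    - [0,0,0]
    - [0,0,0]
    - [0,0,0]
    - [0,0,0]
  yaw: [0,0,0,0,0,0,0,0]

```text
time: 6.27
ee_pos: [0.4554, 0.3005, 0.0279]
ee_rot: [-0.0, 0.997, -0.075, 0.0]
force: [-0.8, -0.6, 3.0]
width: 0.0499
grasp_force: 30.0
```

```bash
python3 - <<'E'
from h import *
s=m.state();print(s["time"],s["width"],s["grasp_force"],s["force"]);go((0.63,-0.314,0.23))
# rest axis from w1: recompute with stored tool pose
p=np.array([.4496,.297,.2527]);ang=.05
Rt=np.array([[.9987,.05,0],[.05,-.9987,0],[0,0,-1]]).T.T
Rt=np.column_stack(([.9987,.05,0],[.05,-.9987,0],[0,0,-1]))
Rc=np.array([[-.001,-.963,-.27],[1,-.001,-.001],[0,-.27,.963]]);T=np.eye(4);T[:3,:3]=Rt@Rc;T[:3,3]=p+Rt@np.array([.0741,-.0009,-.1536])
c={"mtx":[[279.3,0,321.8],[0,279.3,195.1],[0,0,1]],"extrinsics":T}
a=ray("w",(326,84),.033,c);b=ray("w",(317,219),.033,c);print(a,b,(a+b)/2,np.degrees(np.arctan2(a[1]-b[1],a[0]-b[0])),np.linalg.norm(a-b))
E
```

```text
6.2667 0.04993144332025178 29.99526553787291 [-0.76268568 -0.5572796   3.02706137]
tcp [0.4554 0.3005 0.0279] toolx [ 0.989 -0.149  0.   ] tooly [-0.149 -0.989 -0.   ] toolz [ 0.  0. -1.]
dp [ 264.2  581.7 -202.1]
[0.56318413 0.29854732 0.033     ] [0.38341933 0.30185335 0.033     ] [0.47330173 0.30020034 0.033     ] -1.0536021366468384 0.17979519345353978
```

step_arm:
  claw: [1,1,1,1,1,1,1,1]
  dp:
    - [0,0,-15]
    - [0,0,-30]
    - [0,0,-35]
    - [0,0,-35]
    - [0,0,-35]
    - [6,20,-25]
    - [12,37,0]
    - [12,37,0]
  yaw: [0,0,0,0,0,0,0,0]

```text
time: 6.93
ee_pos: [0.4712, 0.2038, 0.2045]
ee_rot: [-0.001, 0.997, -0.073, 0.002]
force: [2.5, -1.9, -2.1]
width: 0.05
grasp_force: 30.0
```

step_arm:
  claw: [1,1,1,1,1,1,1,1]
  dp:
    - [12,37,0]
    - [12,37,0]
    - [12,37,0]
    - [12,37,0]
    - [12,37,0]
    - [12,37,0]
    - [12,37,0]
    - [12,37,0]
  yaw: [0,0,0,0,0,0,0,0]

```text
time: 7.6
ee_pos: [0.5215, -0.1057, 0.2025]
ee_rot: [0.0, 0.997, -0.075, -0.0]
force: [0.4, -0.0, -1.2]
width: 0.0497
grasp_force: 30.0
```

step_arm:
  claw: [1,1,1,1,1,1,1,1]
  dp:
    - [12,37,0]
    - [12,37,0]
    - [12,37,0]
    - [12,37,0]
    - [12,37,0]
    - [3,15,0]
    - [0,0,0]
    - [0,0,0]
  yaw: [0,0,0,0,0,0,0,0]

```text
time: 8.27
ee_pos: [0.5539, -0.3113, 0.2018]
ee_rot: [-0.001, 0.997, -0.075, -0.001]
force: [-0.1, 1.7, -1.6]
width: 0.0497
grasp_force: 30.0
```

```bash
python3 - <<'E'
from h import *
c=m.get_calibration("wrist");im=save("wrist","w2.png")
s=m.state();print(s["time"],s["width"],s["grasp_force"],s["force"]);go(None)
for n,z in [("coaster",.0),("cell1",.018),("nub1",.018),("mat",0)]:
    for q in m.pinpoint(n,"wrist")[:6]: print(n,round(q["confidence"],2),np.round(q["point"],1),ray("wrist",q["point"],z,c).round(4))
q=m.silhouettes("coaster","wrist")[0]; cnt=max(cv2.findContours(q["region"].astype(np.uint8),0,2)[0],key=cv2.contourArea)[:,0]
b=cv2.minAreaRect((np.array([ray("wrist",u,.008,c)[:2] for u in cnt])*1000).astype(np.float32));print(q["confidence"],b)
E
```

```text
8.3167 0.0501382056150772 29.994856850244105 [ 0.41081832  0.07836346 -0.76019302]
tcp [ 0.5544 -0.3098  0.2021] toolx [ 0.989 -0.148 -0.001] tooly [-0.148 -0.989 -0.001] toolz [-0.001  0.001 -1.   ]
coaster 0.55 [307.9 115.9] [ 0.6306 -0.3046  0.    ]
coaster 0.28 [ 12.8 210. ] [0.5707 0.1073 0.    ]
cell1 0.87 [349.  190.3] [ 0.5345 -0.3415  0.018 ]
cell1 0.64 [267.8 197.6] [ 0.5405 -0.2393  0.018 ]
cell1 0.52 [102.5  34.8] [ 0.7473 -0.0999  0.018 ]
nub1 0.82 [265.8 216.9] [ 0.5156 -0.2315  0.018 ]
nub1 0.37 [156.8 221.7] [ 0.5304 -0.0912  0.018 ]
0.96 ((629.223876953125, -304.37579345703125), (81.27607727050781, 81.09429168701172), 69.24838256835938)
```

View pics/w2.png

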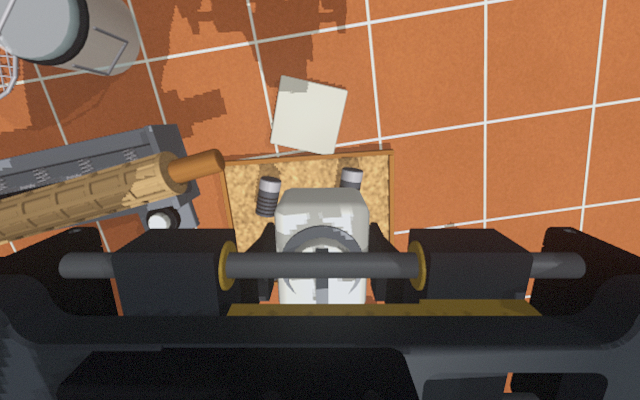

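The wrist view shows the coaster at (308,115), turned about 20°, and the pin's handle end at (205,165), which the gripper body must clear. I'll place the timer.

step_arm:
  claw: [1,1,1,1,1,1,1,1]
  dp:
    - [25,-6,0]
    - [24,-5,0]
    - [24,-5,0]
    - [0,0,15]
    - [0,0,15]
    - [0,0,20]
    - [0,0,25]
    - [0,0,25]
  yaw: [0,0,0,0.095,0.095,0.095,0.095,0]

```text
time: 9.23
ee_pos: [0.6295, -0.3052, 0.1023]
ee_rot: [0.0, 0.965, -0.264, 0.001]
force: [-0.2, 0.2, -1.9]
width: 0.0499
grasp_force: 30.0
```

step_arm:
  claw: [1,1,1,1,1,1,1,1]
  dp:
    - [0,0,25]
    - [0,0,25]
    - [0,0,10]
    - [0,0,7]
    - [0,0,6]
    - [0,0,0]
    - [0,0,0]
    - [0,0,0]
  yaw: [0,0,0,0,0,0,0,0]

```text
time: 9.9
ee_pos: [0.6298, -0.3063, 0.0311]
ee_rot: [0.0, 0.965, -0.262, 0.001]
force: [0.1, -0.3, -1.4]
width: 0.0496
grasp_force: 30.0
```

```bash
python3 - <<'E'
from h import *
s=m.state();print(s["time"],s["width"],s["grasp_force"],s["force"]);go((.629,-.3045,.0285))
E
```

```text
9.9 0.049583462143473186 29.994632452726364 [ 0.1028041  -0.32374638 -1.35580727]
tcp [ 0.6298 -0.3063  0.0311] toolx [ 0.863 -0.505  0.002] tooly [-0.505 -0.863 -0.   ] toolz [ 0.002 -0.001 -1.   ]
dp [-1.6 -1.2  2.6]
```

step_arm:
  claw: [1,1,1,0,0,0,0,0]
  dp:
    - [-1.5,-1,1.5]
    - [0,0,1.5]
    - [0,0,0]
    - [0,0,0]
    - [0,0,0]
    - [0,0,0]
    - [0,0,-10]
    - [0,0,-30]
  yaw: [0,0,0,0,0,0,0,0]

```text
time: 10.57
ee_pos: [0.6253, -0.3032, 0.0626]
ee_rot: [-0.001, 0.965, -0.261, -0.004]
force: [0.2, -0.1, -1.0]
width: 0.0751
grasp_force: 0.0
```

step_arm:
  claw: [0,0,0,0,0,0,0,0]
  dp:
    - [0,0,-35]
    - [0,0,-35]
    - [0,0,-35]
    - [-15,-10,-35]
    - [-30,-10,-10]
    - [-30,-10,0]
    - [-30,-10,0]
    - [-30,-10,0]
  yaw: [0,0,0,0,0,-0.1,-0.1,-0.1]

```text
time: 11.23
ee_pos: [0.5297, -0.198, 0.2176]
ee_rot: [0.0, 0.994, -0.111, 0.001]
force: [-0.6, -0.2, 0.2]
width: 0.0867
grasp_force: 0.0
```

step_arm:
  claw: [0,0,0,0,0,0,0,0]
  dp:
    - [0,-20,0]
    - [0,-20,0]
    - [0,-20,0]
    - [0,-20,0]
    - [0,-20,0]
    - [0,-20,0]
    - [0,0,0]
    - [0,0,0]
  yaw: [-0.1,-0.1,0,0,0,0,0,0]

```text
time: 11.9
ee_pos: [0.5399, -0.0794, 0.2174]
ee_rot: [0.0, 1.0, -0.013, 0.0]
force: [-0.0, -1.6, -0.4]
width: 0.0872
grasp_force: 0.0
```

```bash
python3 - <<'E'
from h import *
c=m.get_calibration("wrist");save("wrist","w3.png")
s=m.state();print(s["time"],s["width"],s["force"]);go(None)
for n,z in [("timer",.008),("coaster",0),("pin",.078),("bay1",.03),("start_top",.034),("charger",0)]:
    for q in m.pinpoint(n,"wrist")[:6]: print(n,round(q["confidence"],2),np.round(q["point"],1),ray("wrist",q["point"],z,c).round(4))
q=m.silhouettes("pin","wrist")[0]; cnt=max(cv2.findContours(q["region"].astype(np.uint8),0,2)[0],key=cv2.contourArea)[:,0]
b=cv2.minAreaRect((np.array([ray("wrist",u,.085,c)[:2] for u in cnt])*1000).astype(np.float32));print(q["confidence"],b)
E
```

```text
11.95 0.08676389252096296 [-0.32482905 -0.56779798 -0.36569214]
tcp [ 0.5398 -0.0807  0.2172] toolx [ 1.    -0.029  0.001] tooly [-0.029 -1.     0.001] toolz [ 0.001 -0.001 -1.   ]
timer 0.79 [501.6 102.4] [ 0.6251 -0.303   0.008 ]
coaster 0.73 [499.3 100. ] [ 0.6283 -0.3046  0.    ]
coaster 0.43 [340.1 181.9] [ 0.5282 -0.103   0.    ]
pin 0.8 [265.6 152.2] [ 0.5802 -0.0208  0.078 ]
pin 0.74 [268.5 142.3] [ 0.5903 -0.0246  0.078 ]
bay1 0.72 [243.6 149.8] [0.5783 0.0154 0.03  ]
bay1 0.71 [197.1 152.4] [0.5768 0.0723 0.03  ]
start_top 0.27 [263.5 152.4] [ 0.575  -0.0093  0.034 ]
charger 0.82 [271.1 140.8] [ 0.5859 -0.0133  0.    ]
charger 0.28 [434.4 238. ] [ 0.4415 -0.238  -0.    ]
0.88 ((578.4323120117188, -17.634078979492188), (44.439422607421875, 398.6072998046875), 7.007715702056885)
```

View pics/w3.png

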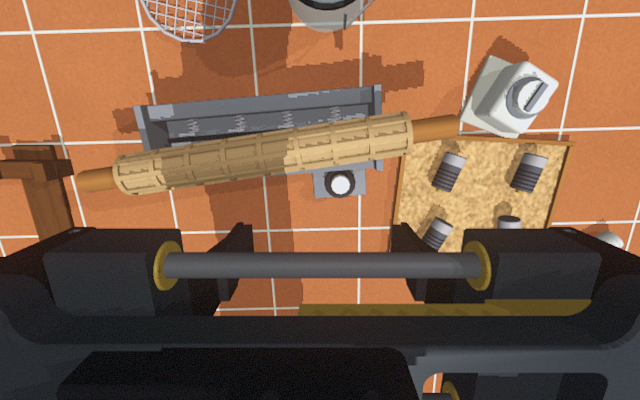

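The wrist view shows the timer upright on the coaster at (512,100). The pin runs from (85,180) to (455,125), about 7° off world y. I'll check the wrist joint before turning.

```bash
python3 - <<'E'
from h import *
print(m.state()["joints"].round(3));go((.5785,-.018,.13),np.radians(7))
E
```

```text
[ 0.436  0.157 -0.407  1.722  0.065  1.276 -1.587]
tcp [ 0.5397 -0.0811  0.2165] toolx [ 1.   -0.03 -0.  ] tooly [-0.03 -1.   -0.  ] toolz [-0.  0. -1.]
dp [ 36.9 -64.3  86.5]
yaw about tool z 1.418 or -1.723
```

step_arm:
  claw: [0,0,0,0,0,0,0,0]
  dp:
    - [18,-32,0]
    - [19,-32,0]
    - [0,0,0]
    - [0,0,0]
    - [0,0,0]
    - [0,0,0]
    - [0,0,0]
    - [0,0,0]
  yaw: [0,0,0.118,0.118,0.118,0,0,0]

```text
time: 12.97
ee_pos: [0.5786, -0.0179, 0.2166]
ee_rot: [0.0, 0.982, -0.189, -0.0]
force: [0.3, 0.3, 0.1]
width: 0.087
grasp_force: 0.0
```

```bash
python3 - <<'E'
from h import *
print(m.state()["joints"].round(3));go((.5785,-.018,.13),np.radians(7))
E
```

```text
[ 0.307  0.226 -0.41   1.645  0.093  1.29  -2.071]
tcp [ 0.5786 -0.0179  0.2166] toolx [ 0.929 -0.371 -0.   ] tooly [-0.371 -0.929  0.   ] toolz [-0. -0. -1.]
dp [-0.   0.2 86.6]
yaw about tool z 1.069 or -2.073
```

step_arm:
  claw: [0,0,0,0,0,0,0,0]
  dp:
    - [0,0,0]
    - [0,0,0]
    - [0,0,0]
    - [0,0,0]
    - [0,0,0]
    - [0,0,0]
    - [0,0,0]
    - [0,0,0]
  yaw: [-0.115,-0.115,-0.115,-0.115,-0.115,-0.115,-0.115,-0.115]

```text
time: 13.63
ee_pos: [0.5786, -0.0179, 0.2166]
ee_rot: [0.0, 0.963, 0.269, 0.0]
force: [0.4, -0.3, -0.4]
width: 0.0872
grasp_force: 0.0
```

step_arm:
  claw: [0,0,0,0,0,0,0,0]
  dp:
    - [0,0,0]
    - [0,0,0]
    - [0,0,10]
    - [0,0,15]
    - [0,0,15]
    - [0,0,15]
    - [0,0,15]
    - [0,0,10]
  yaw: [-0.115,-0.115,-0.115,-0.115,-0.115,-0.115,-0.115,-0.115]

```text
time: 14.3
ee_pos: [0.578, -0.018, 0.1352]
ee_rot: [-0.0, 0.743, 0.669, -0.0]
force: [-0.6, -0.4, -0.9]
width: 0.0874
grasp_force: 0.0
```

step_arm:
  claw: [0,0,0,0,0,0,0,0]
  dp:
    - [0,0,0]
    - [0,0,0]
    - [0,0,0]
    - [0,0,0]
    - [0,0,0]
    - [0,0,0]
    - [0,0,0]
    - [0,0,0]
  yaw: [-0.115,-0.115,0,0,0,0,0,0]

```text
time: 14.97
ee_pos: [0.5787, -0.0176, 0.1367]
ee_rot: [0.0, 0.665, 0.747, 0.0]
force: [-0.2, 0.4, -0.2]
width: 0.087
grasp_force: 0.0
```

```bash
python3 - <<'E'
from h import *
print(m.state()["joints"].round(3));go((.5785,-.018,.067),np.radians(7))
E
```

```text
[ 0.505  0.33  -0.659  1.731  0.219  1.155 -0.102]
tcp [ 0.5787 -0.0176  0.1367] toolx [-0.115  0.993 -0.   ] tooly [0.993 0.115 0.   ] toolz [ 0. -0. -1.]
dp [-0.4 -0.2 69.7]
yaw about tool z -0.007 or 3.135
```

step_arm:
  claw: [0,0,0,0,0,0,0,0]
  dp:
    - [0,0,15]
    - [0,0,20]
    - [0,0,15]
    - [0,0,10]
    - [0,0,6]
    - [0,0,3]
    - [0,0,0]
    - [0,0,0]
  yaw: [0,0,0,0,0,0,0,0]

```text
time: 15.63
ee_pos: [0.5791, -0.0176, 0.0682]
ee_rot: [0.0, 0.665, 0.747, 0.0]
force: [0.3, 0.3, 0.3]
width: 0.0872
grasp_force: 0.0
```

step_arm:
  claw: [1,1,1,1,1,1,1,1]
  dp:
    - [0,0,0]
    - [0,0,0]
    - [0,0,0]
    - [0,0,0]
    - [0,0,0]
    - [0,0,0]
    - [0,0,0]
    - [0,0,0]
  yaw: [0,0,0,0,0,0,0,0]

```text
time: 16.3
ee_pos: [0.5784, -0.0177, 0.0676]
ee_rot: [-0.0, 0.665, 0.747, -0.0]
force: [-0.9, -0.7, 0.6]
width: 0.0434
grasp_force: 30.0
```

step_arm:
  claw: [1,1,1,1,1,1,1,1]
  dp:
    - [0,0,-5]
    - [0,0,-10]
    - [0,0,-10]
    - [0,0,-15]
    - [0,0,-15]
    - [0,0,-15]
    - [0,0,0]
    - [0,0,0]
  yaw: [0,0,0,0,0,0,0,0]

```text
time: 16.97
ee_pos: [0.5793, -0.0177, 0.1387]
ee_rot: [0.001, 0.665, 0.747, 0.001]
force: [-0.0, 0.1, -4.5]
width: 0.0436
grasp_force: 30.0
```

```bash
python3 - <<'E'
from h import *
s=m.state();print(s["width"],s["force"],s["wrist_torque"],s["grasp_force"]);go((.473,.30,.12),np.radians(89))
for n in("pin",):
  im=m.grab_frame("top")
  q=m.silhouettes("pin","top")[0]; cnt=max(cv2.findContours(q["region"].astype(np.uint8),0,2)[0],key=cv2.contourArea)[:,0]
  b=cv2.minAreaRect((np.array([ray("top",u,.14,None)[:2] for u in cnt])*1000).astype(np.float32));print(q["confidence"],b)
E
```

```text
0.04356705434896277 [-0.04233284  0.14865635 -4.47249311] [ 0.02408348 -0.09898099  0.01587345] 29.98844902496785
tcp [ 0.5793 -0.0177  0.1387] toolx [-0.116  0.993 -0.001] tooly [0.993 0.116 0.002] toolz [ 0.002 -0.    -1.   ]
dp [327.8 -68.9  18.4]
yaw about tool z -1.438 or 1.704
0.82 ((567.0127563476562, 106.00599670410156), (48.2464485168457, 136.53419494628906), 0.15857131779193878)
```

step_arm:
  claw: [1,1,1,1,1,1,1,1]
  dp:
    - [20,-4,-10]
    - [30,-7,-10]
    - [36,-8,0]
    - [36,-8,0]
    - [36,-8,0]
    - [36,-8,0]
    - [36,-8,0]
    - [36,-8,0]
  yaw: [0,0,0,0,0,0,0,0]

```text
time: 17.73
ee_pos: [0.4879, 0.2409, 0.1567]
ee_rot: [-0.0, 0.665, 0.747, -0.001]
force: [1.1, 0.1, -4.1]
width: 0.0439
grasp_force: 30.0
```

step_arm:
  claw: [1,1,1,1,1,1,1,1]
  dp:
    - [35,-7,0]
    - [27,-3,0]
    - [0,0,0]
    - [0,0,0]
    - [0,0,0]
    - [0,0,0]
    - [0,0,0]
    - [0,0,0]
  yaw: [0,0,-0.08,-0.1,-0.1,-0.1,-0.1,-0.1]

```text
time: 18.4
ee_pos: [0.4716, 0.2998, 0.1565]
ee_rot: [-0.001, 0.421, 0.907, -0.001]
force: [0.5, -0.4, -4.4]
width: 0.0438
grasp_force: 30.0
```

step_arm:
  claw: [1,1,1,1,1,1,1,1]
  dp:
    - [0,0,0]
    - [0,0,0]
    - [0,0,0]
    - [0,0,0]
    - [0,0,0]
    - [0,0,0]
    - [0,0,0]
    - [0,0,0]
  yaw: [-0.1,-0.1,-0.1,-0.1,-0.1,-0.1,-0.1,-0.1]

```text
time: 19.07
ee_pos: [0.4717, 0.2997, 0.1565]
ee_rot: [-0.001, 0.035, 0.999, -0.0]
force: [-0.6, 0.1, -3.8]
width: 0.0436
grasp_force: 30.0
```

step_arm:
  claw: [1,1,1,1,1,1,1,1]
  dp:
    - [0,0,0]
    - [0,0,0]
    - [0,0,0]
    - [0,0,0]
    - [0,0,0]
    - [0,0,0]
    - [0,0,0]
    - [0,0,0]
  yaw: [-0.06,0,0,0,0,0,0,0]

```text
time: 19.73
ee_pos: [0.4721, 0.3002, 0.1576]
ee_rot: [0.0, 0.008, 1.0, -0.0]
force: [0.8, -1.2, -4.3]
width: 0.0438
grasp_force: 30.0
```

```bash
python3 - <<'E'
from h import *
s=m.state();print(s["width"],s["force"],s["wrist_torque"],s["grasp_force"],s["joints"].round(2));go((.473,.30,.036),np.radians(89))
c=m.get_calibration("wrist");save("wrist","w4.png")
for n,z in (("pin",.155),("rest",0)):
  for q in m.pinpoint(n,"wrist")[:2]: print(n,round(q["confidence"],2),np.round(q["point"],1),ray("wrist",q["point"],z,c).round(4))
E
```

```text
0.043778269566319306 [ 0.84583738 -1.16125213 -4.3202836 ] [ 0.10286772 -0.16899525 -0.00398201] 29.988449444063008 [ 0.25  0.4  -1.1   1.74  0.38  1.23  0.61]
tcp [0.4721 0.3002 0.1576] toolx [-1.     0.015 -0.   ] tooly [ 0.015  1.    -0.   ] toolz [ 0. -0. -1.]
dp [ -0.9  -0.2 121.6]
yaw about tool z 0.002 or -3.139
pin 0.6 [323.1 253.6] [0.48   0.3017 0.155 ]
```

View pics/w4.png

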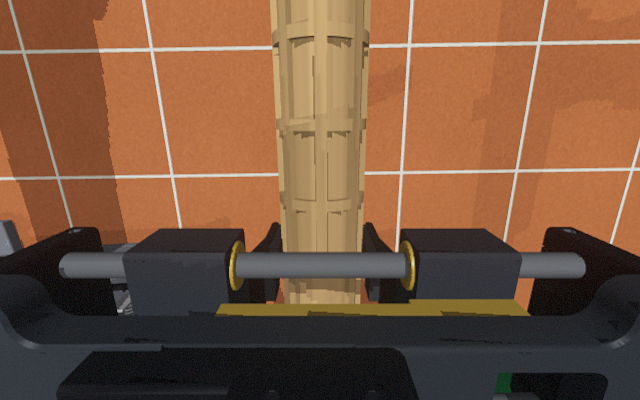

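The view shows the pin held straight along the tool axis (column 320). I'll lower it into the rest.

step_arm:
  claw: [1,1,1,1,1,1,1,1]
  dp:
    - [-1,0,15]
    - [0,0,20]
    - [0,0,20]
    - [0,0,20]
    - [0,0,15]
    - [0,0,12]
    - [0,0,10]
    - [0,0,0]
  yaw: [0,0,0,0,0,0,0,0]

```text
time: 20.55
ee_pos: [0.4723, 0.2995, 0.0436]
ee_rot: [-0.001, 0.007, 1.0, -0.001]
force: [-0.3, 0.4, -3.6]
width: 0.0437
grasp_force: 30.0
```

step_arm:
  claw: [1,1,1,1,1,1,1,1]
  dp:
    - [0,0,3]
    - [0,0,2]
    - [0,0,1]
    - [0,0,1]
    - [0,0,1]
    - [0,0,0]
    - [0,0,0]
    - [0,0,0]
  yaw: [0,0,0,0,0,0,0,0]

```text
time: 21.22
ee_pos: [0.4732, 0.3002, 0.0377]
ee_rot: [0.0, 0.007, 1.0, 0.0]
force: [0.3, 0.3, -4.2]
width: 0.0436
grasp_force: 30.0
```

```bash
python3 - <<'E'
from h import *
s=m.state();print(s["width"],s["force"],s["wrist_torque"],s["grasp_force"],s["joints"].round(2));go((.473,.30,.0366),np.radians(89))
E
```

```text
0.04360924134316765 [ 0.25914087  0.26378753 -4.20051918] [ 0.08366491 -0.08714215 -0.01040915] 29.988519055768847 [ 0.16  0.54 -0.99  1.85  0.52  1.04  0.51]
tcp [0.4732 0.3002 0.0377] toolx [-1.     0.015 -0.   ] tooly [0.015 1.    0.   ] toolz [ 0.  0. -1.]
dp [ 0.2 -0.2  1.1]
yaw about tool z 0.003 or -3.139
```

step_arm:
  claw: [1,1,0,0,0,0,0,0]
  dp:
    - [0,0,1]
    - [0,0,0]
    - [0,0,0]
    - [0,0,0]
    - [0,0,0]
    - [0,0,-10]
    - [0,0,-25]
    - [0,0,-35]
  yaw: [0,0,0,0,0,0,0,0]

```text
time: 21.88
ee_pos: [0.4718, 0.2993, 0.106]
ee_rot: [-0.002, 0.007, 1.0, -0.001]
force: [0.8, 0.3, 0.7]
width: 0.0759
grasp_force: 0.0
```

step_arm:
  claw: [0,0,0,0,0,0,0,0]
  dp:
    - [0,0,-35]
    - [0,0,-35]
    - [0,0,-35]
    - [0,0,-25]
    - [0,0,0]
    - [0,0,0]
    - [0,0,0]
    - [0,0,0]
  yaw: [0.1,0.12,0.12,0.12,0.12,0.12,0.12,0.12]

```text
time: 22.55
ee_pos: [0.4729, 0.3005, 0.2377]
ee_rot: [0.0, 0.462, 0.887, 0.0]
force: [0.2, -0.2, 0.4]
width: 0.087
grasp_force: 0.0
```

step_arm:
  claw: [0,0,0,0,0,0,0,0]
  dp:
    - [0,0,0]
    - [0,0,0]
    - [0,0,0]
    - [0,0,0]
    - [0,0,0]
    - [0,0,0]
    - [0,0,0]
    - [0,0,0]
  yaw: [0.12,0.12,0.12,0.12,0.12,0.12,0.12,0.12]

```text
time: 23.22
ee_pos: [0.4728, 0.3005, 0.2375]
ee_rot: [-0.0, 0.819, 0.574, 0.0]
force: [-0.2, 0.2, -0.0]
width: 0.0872
grasp_force: 0.0
```

step_arm:
  claw: [0,0,0,0,0,0,0,0]
  dp:
    - [0,0,0]
    - [0,0,0]
    - [0,0,0]
    - [0,0,0]
    - [0,0,0]
    - [0,0,0]
    - [0,0,0]
    - [0,0,0]
  yaw: [0.12,0.12,0.12,0.12,0.12,0.12,0.12,0.12]

```text
time: 23.88
ee_pos: [0.4728, 0.3006, 0.2375]
ee_rot: [-0.0, 0.991, 0.13, 0.0]
force: [0.7, -0.2, 0.1]
width: 0.0872
grasp_force: 0.0
```

```bash
python3 - <<'E'
from h import *
s=m.state();print(s["time"],s["width"],s["joints"].round(2));go((.50,-.014,.24),np.radians(-87))
c=m.get_calibration("wrist");save("wrist","w5.png")
for n,z in (("pin",.047),("rest",0),("seat",.047)):
  for q in m.pinpoint(n,"wrist")[:2]: print(n,round(q["confidence"],2),np.round(q["point"],1),ray("wrist",q["point"],z,c).round(4))
E
```

```text
23.8833 0.08720009148208305 [-0.04  0.21 -0.7   1.65  0.14  1.33 -2.06]
tcp [0.4728 0.3006 0.2375] toolx [0.966 0.259 0.001] tooly [ 0.259 -0.966 -0.001] toolz [ 0.     0.001 -1.   ]
dp [-55.1 310.9  -2.7]
yaw about tool z 0.209 or -2.932
pin 0.61 [323.9 174.5] [0.4779 0.3003 0.047 ]
rest 0.22 [620.3 204.5] [ 0.5376 -0.134   0.    ]
```

View pics/w5.png

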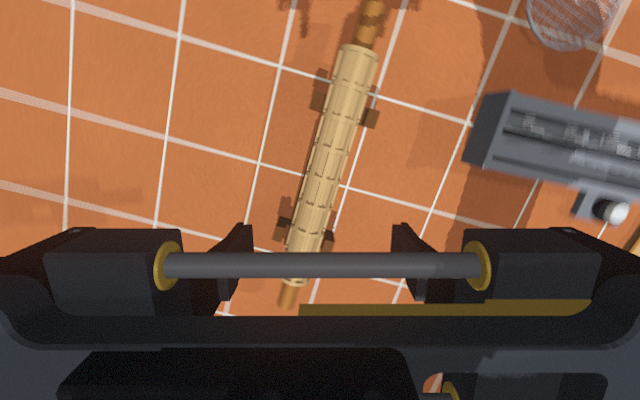

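The pin lies in the rest between the stops, as seen at (325,170). Now I'll look at the bare charger and cells.

step_arm:
  claw: [0,0,0,0,0,0,0,0]
  dp:
    - [-7,36,6]
    - [-7,36,6]
    - [-7,36,6]
    - [-7,36,6]
    - [-7,36,6]
    - [-7,36,6]
    - [-7,36,6]
    - [-7,36,6]
  yaw: [0,0,0,0,0,0,0,0]

```text
time: 24.75
ee_pos: [0.4949, 0.0059, 0.1888]
ee_rot: [0.0, 0.991, 0.135, 0.0]
force: [1.0, 0.2, -0.4]
width: 0.087
grasp_force: 0.0
```

step_arm:
  claw: [0,0,0,0,0,0,0,0]
  dp:
    - [-7,36,6]
    - [-7,36,6]
    - [-7,34,6]
    - [0,0,0]
    - [0,0,0]
    - [0,0,0]
    - [0,0,0]
    - [0,0,0]
  yaw: [0,0,0,0.1,0.1,0,0,0]

```text
time: 25.42
ee_pos: [0.5028, -0.0997, 0.1708]
ee_rot: [-0.0, 0.999, 0.036, 0.0]
force: [0.4, 0.5, 0.9]
width: 0.0869
grasp_force: 0.0
```

```bash
python3 - <<'E'
from h import *
s=m.state();print(s["time"],s["joints"].round(2));go(None)
c=m.get_calibration("wrist");im=save("wrist","w6.png");T=np.array(c["extrinsics"])
np.savez("w6.npz",mtx=c["mtx"],extrinsics=T)
for n,z in (("bay1",.03),("charger",0),("start_top",.034),("cell1",.018),("nub1",.018)):
  for q in m.pinpoint(n,"wrist")[:8]: print(n,round(q["confidence"],2),np.round(q["point"],1),ray("wrist",q["point"],z,c).round(4))
cv2.imwrite("pics/w6c.png",cv2.resize(im[40:240,100:500,::-1],(800,400),interpolation=cv2.INTER_CUBIC))
E
```

```text
25.4167 [ 0.46  0.12 -0.37  1.86  0.05  1.17 -1.43]
tcp [ 0.5028 -0.0997  0.1708] toolx [0.997 0.073 0.   ] tooly [ 0.073 -0.997 -0.   ] toolz [ 0.  0. -1.]
bay1 0.78 [216.1 108.2] [0.5775 0.0134 0.03  ]
bay1 0.71 [324.3 105.6] [ 0.5878 -0.0951  0.03  ]
bay1 0.71 [161.3 104.2] [0.5775 0.0681 0.03  ]
bay1 0.7 [325.7 157.8] [ 0.5356 -0.1005  0.03  ]
bay1 0.57 [270.6 108.9] [ 0.5808 -0.0414  0.03  ]
charger 0.94 [252.2 106.8] [ 0.582  -0.0157  0.    ]
start_top 0.67 [323.4 160.5] [ 0.5331 -0.0982  0.034 ]
start_top 0.4 [528.2 193.4] [ 0.5134 -0.3209  0.034 ]
cell1 0.69 [425.8 237.4] [ 0.4479 -0.2266  0.018 ]
cell1 0.69 [512.5 238.9] [ 0.4533 -0.3299  0.018 ]
cell1 0.65 [448.2 159.3] [ 0.5418 -0.2352  0.018 ]
cell1 0.58 [540.2 172.3] [ 0.5348 -0.3402  0.018 ]
cell1 0.46 [162.6 103.3] [0.5785 0.0733 0.018 ]
nub1 0.69 [528.  193.7] [ 0.5095 -0.3333  0.018 ]
nub1 0.69 [439.9 178.7] [ 0.5196 -0.2301  0.018 ]
nub1 0.61 [417.7 251.1] [ 0.4294 -0.2199  0.018 ]
nub1 0.44 [633.4 253.3] [ 0.4452 -0.4805  0.018 ]
nub1 0.18 [268.5 106.8] [ 0.5829 -0.037   0.018 ]
```

View pics/w6c.png

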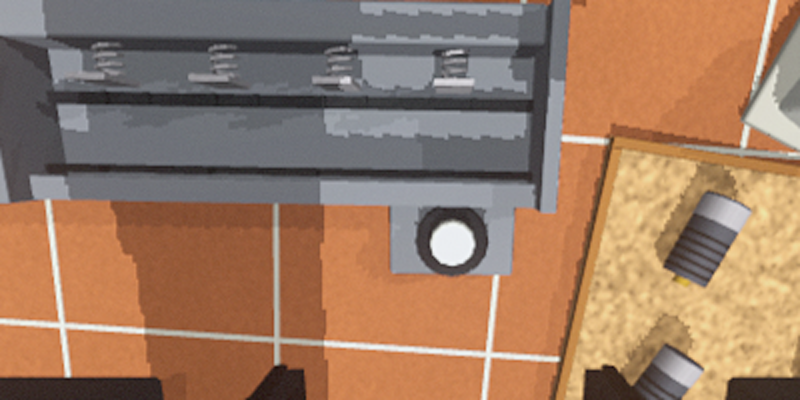

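The crop shows the four spring plates at about x 92, 214, 338 and 454. The lip edge runs along row ~170, the button is at (451,242), and the charger is clear. I'll fit its pose from these.

```bash
cat > fit.py <<'E'
from h import *
from scipy.optimize import least_squares
d=np.load("w6.npz");c={"mtx":d["mtx"],"extrinsics":d["extrinsics"]}
f=lambda u:(100+u[0]/2,40+u[1]/2)
for n,u,z in [("btn",(451,242),.034),("pl1",(454,83),.052),("pl2",(338,80),.052),("pl3",(214,77),.052),("pl4",(92,77),.052),("lipR",(530,176),.0395),("lipL",(50,166),.0395),("outR",(540,210),.0395),("outL",(110,201),.0395)]:
    print(n,ray("w",f(u),z,c)[:2].round(4))
obs=[(f(u),q,w) for u,q,w in [((451,242),(-.054,-.085,.034),(1,1)),((454,83),(.0225,-.084,.052),(1,1)),((338,80),(.0225,-.028,.052),(1,1)),((214,77),(.0225,.028,.052),(1,1)),((92,77),(.0225,.084,.052),(1,1))]]
def world(v,q): 
    a=v[2]; return np.array([v[0]+np.cos(a)*q[0]-np.sin(a)*q[1],v[1]+np.sin(a)*q[0]+np.cos(a)*q[1],q[2]])
def res(v): return np.concatenate([proj("w",world(v,q),c)-u for u,q,w in obs])
s=least_squares(res,[.58,-.015,.05]);print(s.x,np.degrees(s.x[2]),res(s.x).round(1))
for u in [(-.0225,-.11,.0395),(-.0225,.11,.0395),(-.035,-.11,.0395),(-.035,.07,.0395),(.0215,-.084,.052)]: print(u,"crop px",((proj("w",world(s.x,u),c)-[100,40])*2).round(0))
for i,y in enumerate([-.084,-.028,.028,.084]): print("bay",i+1,world(s.x,(0,y,.03)).round(4))
E
python3 fit.py
```

```text
btn [ 0.5328 -0.1004]
pl1 [ 0.608  -0.0959]
pl2 [ 0.6055 -0.0433]
pl3 [0.6027 0.0129]
pl4 [0.5988 0.0681]
lipR [ 0.5692 -0.1369]
lipL [0.557  0.1002]
outR [ 0.553  -0.1438]
outL [0.542  0.0721]
[ 0.58131351 -0.01527596  0.05224458] 2.9933940369872447 [ 2.4  1.1  2.3 -0.1 -1.3  0.2 -1.1  0.4 -2.  -0.9]
(-0.0225, -0.11, 0.0395) crop px [508. 184.]
(-0.0225, 0.11, 0.0395) crop px [ 65. 175.]
(-0.035, -0.11, 0.0395) crop px [507. 209.]
(-0.035, 0.07, 0.0395) crop px [149. 202.]
(0.0215, -0.084, 0.052) crop px [459.  85.]
bay 1 [ 0.5857 -0.0992  0.03  ]
bay 2 [ 0.5828 -0.0432  0.03  ]
bay 3 [0.5799 0.0127 0.03  ]
bay 4 [0.5769 0.0686 0.03  ]
```

step_arm:
  claw: [0.43,0.43,0.43,0.43,0.43,0.43,0.43,0.43]
  dp:
    - [-3,34,12]
    - [-3,34,13]
    - [-4,34,13]
    - [-3,34,12]
    - [0,0,0]
    - [0,0,0]
    - [0,0,0]
    - [0,0,0]
  yaw: [0,0,0,0,0.1,0.1,0.1,0]

```text
time: 26.38
ee_pos: [0.4988, -0.2369, 0.1204]
ee_rot: [-0.0, 0.993, -0.119, -0.0]
force: [0.2, 0.8, 0.5]
width: 0.0508
grasp_force: 0.0
```

```bash
cat > cell.py <<'E'
from h import *
import sys
def look(xy,name=None):
    "nearest cell to xy: axis from net points + silhouette; prints dp to grasp"
    s=m.state();c=m.get_calibration("wrist");im=m.grab_frame("wrist");print("t",s["time"],"w",round(s["width"],4))
    if name: cv2.imwrite("pics/"+name,im[:,:,::-1])
    near=lambda L,z:sorted([(np.linalg.norm(ray("wrist",q["point"],z,c)[:2]-xy),ray("wrist",q["point"],z,c)[:2],q["confidence"]) for q in L],key=lambda t:t[0])
    o=near(m.pinpoint("cell1","wrist"),.018);n=near(m.pinpoint("nub1","wrist"),.018)
    print("origin",o[0][1].round(4),round(o[0][2],2),"nub",n[0][1].round(4),round(n[0][2],2))
    v=o[0][1]-n[0][1];print("len",np.linalg.norm(v).round(4),"ang",np.degrees(np.arctan2(v[1],v[0])).round(1))
    for q in sorted(m.silhouettes("cell1","wrist"),key=lambda q:np.linalg.norm(ray("wrist",q["point"],.018,c)[:2]-xy))[:1]:
        cnt=max(cv2.findContours(q["region"].astype(np.uint8),0,2)[0],key=cv2.contourArea)[:,0]
        w=(np.array([ray("wrist",u,.021,c)[:2] for u in cnt])*1000).astype(np.float32)
        b=cv2.minAreaRect(w);P=cv2.boxPoints(b);e=[P[1]-P[0],P[2]-P[1]];L=max(e,key=np.linalg.norm)
        if L[0]<0:L=-L
        a=np.degrees(np.arctan2(L[1],L[0]));print("sil",round(q["confidence"],2),"centre",np.round(b[0],1),"size",np.round(b[1],1),"ang",a.round(1))
    return o[0][1],np.radians(a)
if __name__=="__main__":
    xy,a=look(np.array([float(sys.argv[1]),float(sys.argv[2])]),sys.argv[3] if len(sys.argv)>3 else None)
    go((xy[0],xy[1],.0145),a-np.pi/2)
E
python3 cell.py .541 -.236 w7.png
```

```text
t 26.3833 w 0.0508
origin [ 0.5405 -0.2376] 0.65 nub [ 0.5156 -0.2342] 0.55
len 0.0251 ang -7.7
sil 0.94 centre [ 540.6 -239.1] size [26.3 52.1] ang -21.0
tcp [ 0.4989 -0.2366  0.1206] toolx [ 0.974 -0.228  0.   ] tooly [-0.228 -0.974  0.   ] toolz [ 0. -0. -1.]
dp [ 40.7  -8.5 106.1]
yaw about tool z 0.137 or -3.005
```

View pics/w7.png

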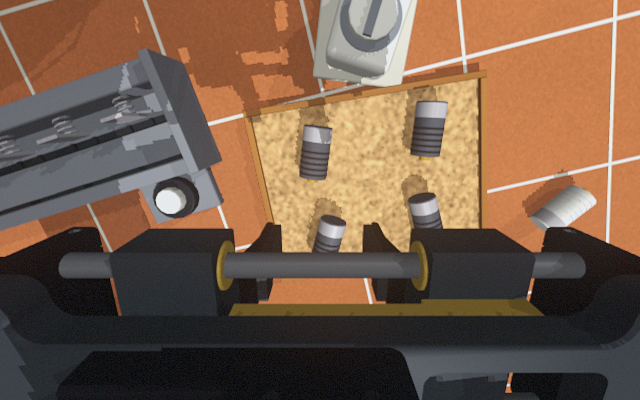

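The view shows cell A at (316,152), B at (428,128), C at (328,235) and D at (424,212), with the timer on its coaster. I'll grasp A.

step_arm:
  claw: [0.43,0.43,0.43,0.43,0.43,0.43,0.43,0.43]
  dp:
    - [20,-4,0]
    - [19,-4,20]
    - [0,0,25]
    - [0,0,25]
    - [0,0,20]
    - [0,0,10]
    - [0,0,6]
    - [0,0,0]
  yaw: [0,0,0.06,0.065,0,0,0,0]

```text
time: 27.25
ee_pos: [0.5384, -0.2378, 0.0146]
ee_rot: [-0.0, 0.984, -0.177, -0.0]
force: [-1.1, -0.6, 0.2]
width: 0.0496
grasp_force: 0.0
```

step_arm:
  claw: [0.43,0.9,0.9,0.9,0.9,0.9,0.9,0.9]
  dp:
    - [0,0,0]
    - [0,0,0]
    - [0,0,0]
    - [0,0,0]
    - [0,0,0]
    - [0,0,0]
    - [0,0,0]
    - [0,0,0]
  yaw: [0,0,0,0,0,0,0,0]

```text
time: 27.92
ee_pos: [0.5387, -0.2382, 0.0148]
ee_rot: [0.0, 0.984, -0.178, 0.0]
force: [-0.1, -0.7, 1.6]
width: 0.0251
grasp_force: 30.0
```

step_arm:
  claw: [0.9,0.9,0.9,0.9,0.9,0.9,0.9,0.9]
  dp:
    - [0,0,-10]
    - [0,0,-20]
    - [0,0,-30]
    - [0,0,-35]
    - [0,0,-20]
    - [0,0,0]
    - [0,0,0]
    - [0,0,0]
  yaw: [0,0,0,-0.1,-0.1,-0.1,-0.1,0]

```text
time: 28.58
ee_pos: [0.5387, -0.2381, 0.1307]
ee_rot: [0.0, 1.0, 0.023, 0.0]
force: [0.6, 0.3, -1.6]
width: 0.0248
grasp_force: 30.0
```

```bash
python3 - <<'E'
from h import *
s=m.state();print(s["time"],s["width"],s["grasp_force"],s["force"].round(2));go((.586,-.097,.08),np.radians(3-90))
E
```

```text
28.5833 0.024842491467622456 29.99466061592102 [ 0.61  0.29 -1.57]
tcp [ 0.5387 -0.2381  0.1307] toolx [0.999 0.046 0.001] tooly [ 0.046 -0.999  0.   ] toolz [ 0.001 -0.    -1.   ]
dp [  53.7 -138.8   50.7]
yaw about tool z -0.006 or 3.136
```

step_arm:
  claw: [0.9,0.9,0.9,0.9,0.9,0.9,0.9,0.9]
  dp:
    - [6,-28,0]
    - [6,-28,0]
    - [6,-28,10]
    - [6,-28,15]
    - [8,-27,15]
    - [0,0,0]
    - [0,0,0]
    - [0,0,0]
  yaw: [0,0,0,0,0,-0.006,0,0]

```text
time: 29.25
ee_pos: [0.5646, -0.0984, 0.0897]
ee_rot: [0.0, 1.0, 0.023, -0.0]
force: [0.1, -1.3, -0.7]
width: 0.0254
grasp_force: 30.0
```

```bash
python3 - <<'E'
from h import *
s=m.state();c=m.get_calibration("wrist");im=save("wrist","w8.png");np.savez("w8.npz",mtx=c["mtx"],extrinsics=c["extrinsics"],tp=s["ee_pos"])
print(s["time"],s["width"]);go((.586,-.097,.08),np.radians(3-90))
for n,z in (("bay1",.03),("start_top",.034)):
  for q in m.pinpoint(n,"wrist")[:5]: print(n,round(q["confidence"],2),np.round(q["point"],1),ray("wrist",q["point"],z,c).round(4))
cv2.imwrite("pics/w8c.png",cv2.resize(im[60:260,120:520,::-1],(800,400),interpolation=cv2.INTER_CUBIC))
E
```

```text
29.25 0.02544000621128624
tcp [ 0.5648 -0.0991  0.0899] toolx [0.999 0.045 0.   ] tooly [ 0.045 -0.999  0.001] toolz [ 0.    -0.001 -1.   ]
dp [21.3 -1.1  9.9]
yaw about tool z -0.008 or 3.134
bay1 0.96 [317.3 185.7] [ 0.5864 -0.0929  0.03  ]
bay1 0.86 [249.4 188.5] [ 0.5818 -0.0396  0.03  ]
bay1 0.81 [181.4 191.6] [0.5769 0.0142 0.03  ]
bay1 0.71 [107.9 190.8] [0.575  0.0721 0.03  ]
```

View pics/w8c.png

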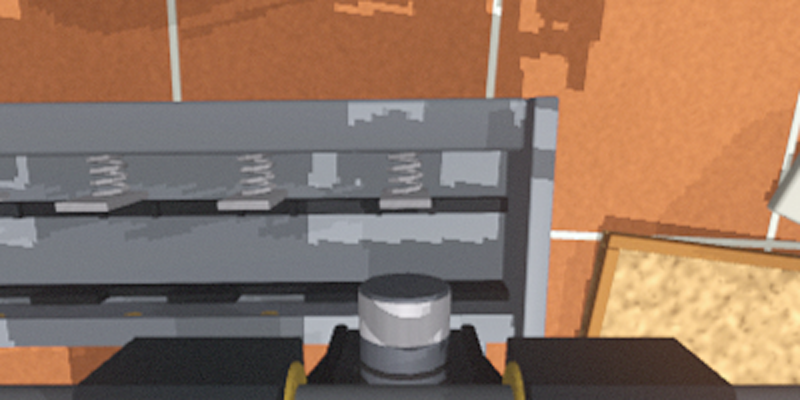

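The crop shows the held cell (col 405) lined up with plate 1 (col 405, rows 198–208). The lip edge is near row 303.

```bash
python3 - <<'E'
from h import *
d=np.load("w8.npz");c={"mtx":d["mtx"],"extrinsics":d["extrinsics"]};tp=d["tp"]
f=lambda u:(120+u[0]/2,60+u[1]/2)
p,r=tool()
for n,u,z in [("pl1 face",(405,208),.052),("pl2 face",(245,210),.052),("pl3",(82,212),.052),("lip edge",(300,303),.0395),("lip edge2",(300,318),.0395),("outer",(300,345),.0395),("far edge45",(300,150),.045),("far out",(300,100),.045)]:
    w=ray("w",f(u),z,c);print(n,w[:2].round(4),"tool",(r.T@(w-tp)*1000).round(1))
E
```

```text
pl1 face [ 0.6074 -0.096 ] tool [42.8 -0.5 37.7]
pl2 face [ 0.6042 -0.0408] tool [ 42.1 -55.7  37.6]
pl3 [0.601  0.0154] tool [  41.4 -112.1   37.6]
lip edge [ 0.5667 -0.0574] tool [  3.9 -40.9  50.1]
lip edge2 [ 0.5605 -0.0573] tool [ -2.3 -41.2  50.1]
outer [ 0.5492 -0.0573] tool [-13.6 -41.8  50.1]
far edge45 [ 0.6249 -0.0587] tool [ 61.9 -37.   44.7]
far out [ 0.6415 -0.0588] tool [ 78.6 -36.1  44.7]
```

step_arm:
  claw: [0.9,0.9,0.9,0.9,0.9,0.9,0.9,0.9]
  dp:
    - [0,-0.5,12]
    - [0,0,14]
    - [0,0,8]
    - [0,0,4]
    - [5,0,0]
    - [5,0,0]
    - [0,0,0]
    - [0,0,0]
  yaw: [-0.012,0,0,0,0,0,0,0]

```text
time: 30.07
ee_pos: [0.5756, -0.0966, 0.0521]
ee_rot: [-0.0, 1.0, 0.03, 0.001]
force: [-0.6, 0.7, -1.0]
width: 0.0248
grasp_force: 30.0
```

step_arm:
  claw: [0.9,0.9,0.9,0.9,0.9,0.9,0.9,0.9]
  dp:
    - [3,0,0]
    - [3,0,0]
    - [3,0,0]
    - [3,0,0]
    - [2,0,0]
    - [1,0,0]
    - [0,0,0]
    - [0,0,0]
  yaw: [0,0,0,0,0,0,0,0]

```text
time: 30.73
ee_pos: [0.589, -0.0959, 0.0514]
ee_rot: [0.0, 1.0, 0.03, -0.001]
force: [-5.3, -0.9, 2.6]
width: 0.0252
grasp_force: 30.0
```

```bash
python3 - <<'E'
from h import *
F=[]
for i in range(2):
    m.grab_frame("wrist");s=m.state();F.append(s["force"])
print(np.round(F,1),s["wrist_torque"],s["width"]);go((.6074,-.096,.0265),np.radians(-86.7))
E
```

```text
[[-6.5 -0.7  3.6]
 [-5.2 -0.6  1.8]] [-0.07002385  1.2521178  -0.04579772] 0.025241769249743137
tcp [ 0.589  -0.0959  0.0514] toolx [ 0.998  0.06  -0.002] tooly [ 0.06  -0.998 -0.   ] toolz [-0.002 -0.    -1.   ]
dp [18.4  1.2 24.8]
yaw about tool z 0.002 or -3.14
```

step_arm:
  claw: [0.9,0.9,0.9,0.9,0.9,0.9,0.9,0.9]
  dp:
    - [1,0,3]
    - [0,0,5]
    - [0,0,5]
    - [0,0,5]
    - [0,0,3]
    - [0,0,2]
    - [0,0,0]
    - [0,0,0]
  yaw: [0,0,0,0,0,0,0,0]

```text
time: 31.5
ee_pos: [0.5893, -0.0959, 0.0277]
ee_rot: [-0.0, 1.0, 0.03, -0.002]
force: [-5.7, -0.6, -0.9]
width: 0.0249
grasp_force: 30.0
```

step_arm:
  claw: [0.9,0.9,0.9,0.9,0.9,0.9,0.9,0.9]
  dp:
    - [0,0,1]
    - [0,0,1]
    - [0,0,0]
    - [0,0,0]
    - [0,0,0]
    - [0,0,0]
    - [0,0,0]
    - [0,0,0]
  yaw: [0,0,0,0,0,0,0,0]

```text
time: 32.17
ee_pos: [0.5897, -0.0959, 0.0266]
ee_rot: [0.0, 1.0, 0.03, -0.001]
force: [-7.5, -0.5, 6.5]
width: 0.0252
grasp_force: 30.4
```

step_arm:
  claw: [0.9,0.9,0.9,0.9,0.9,0.9,0.9,0.9]
  dp:
    - [-2,0,0]
    - [-2,0,0]
    - [-1,0,0]
    - [0,0,0]
    - [0,0,0]
    - [0,0,0]
    - [0,0,0]
    - [0,0,0]
  yaw: [0,0,0,0,0,0,0,0]

```text
time: 32.83
ee_pos: [0.5858, -0.0962, 0.0267]
ee_rot: [0.0, 1.0, 0.03, 0.0]
force: [-4.2, -0.0, 5.9]
width: 0.0251
grasp_force: 30.0
```

step_arm:
  claw: [0.54,0.54,0.54,0.54,0.54,0.54,0.54,0.54]
  dp:
    - [0,0,0]
    - [0,0,0]
    - [0,0,0]
    - [0,0,-2]
    - [0,0,-10]
    - [0,0,-25]
    - [0,0,-25]
    - [-20,0,-10]
  yaw: [0,0,0,0,0,0,0,0]

```text
time: 33.5
ee_pos: [0.5699, -0.0965, 0.1029]
ee_rot: [-0.0, 1.0, 0.03, 0.003]
force: [0.2, -0.2, 1.4]
width: 0.0399
grasp_force: 0.0
```

step_arm:
  claw: [0.54,0.54,0.54,0.54,0.54,0.54,0.54,0.54]
  dp:
    - [-20,0,0]
    - [-20,0,0]
    - [0,0,0]
    - [0,0,0]
    - [0,0,0]
    - [0,0,0]
    - [0,0,0]
    - [0,0,0]
  yaw: [0,0,0,0,0,0,0,0]

```text
time: 34.17
ee_pos: [0.5263, -0.0994, 0.0984]
ee_rot: [-0.0, 1.0, 0.03, -0.0]
force: [-0.2, -0.5, 0.8]
width: 0.04
grasp_force: 0.0
```

```bash
python3 - <<'E'
from h import *
s=m.state();c=m.get_calibration("wrist");im=save("wrist","w9.png")
print(s["time"],s["width"],s["force"].round(1));go((.46,-.24,.12))
for n,z in (("cell1",.03),("nub1",.03)):
  for q in m.pinpoint(n,"wrist")[:7]: print(n,round(q["confidence"],2),np.round(q["point"],1),ray("wrist",q["point"],z,c).round(4))
print(proj("wrist",(.586,-.097,.03),c))
a=cv2.resize(im[100:220,240:400,::-1],(640,480),interpolation=cv2.INTER_CUBIC);cv2.imwrite("pics/w9c.png",a)
E
```

```text
34.1667 0.03998428590035631 [-0.2 -0.5  0.8]
tcp [ 0.5262 -0.0995  0.0984] toolx [ 0.998  0.06  -0.   ] tooly [ 0.06  -0.998 -0.   ] toolz [-0.  0. -1.]
dp [-74.5 136.3 -21.6]
cell1 0.81 [319.8 138.4] [ 0.584  -0.0934  0.03  ]
cell1 0.72 [598.7 205.9] [ 0.5424 -0.3288  0.03  ]
nub1 0.92 [321.4 170. ] [ 0.5591 -0.0961  0.03  ]
nub1 0.78 [580.2 232.6] [ 0.5179 -0.3208  0.03  ]
nub1 0.31 [255.4 138.3] [ 0.5811 -0.0432  0.03  ]
[324.54521958 136.00902767]
```

View pics/w9c.png

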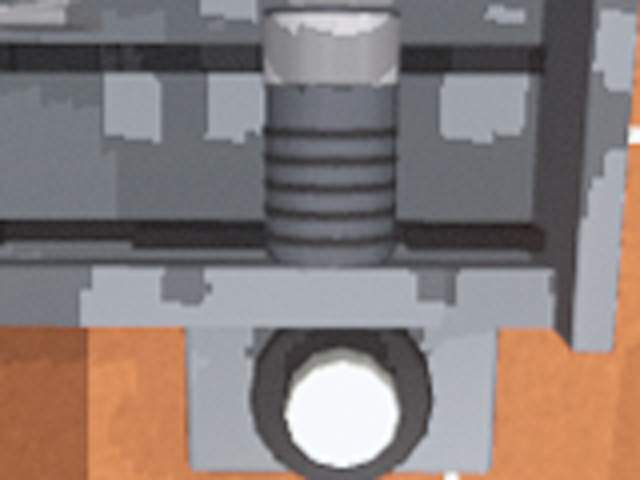

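Cell A is seated: the nub is hidden under the lip and the cell lies flat in bay 1. Next is the near-left cell (C).

step_arm:
  claw: [0.43,0.43,0.43,0.43,0.43,0.43,0.43,0.43]
  dp:
    - [-27,25,-8]
    - [-27,26,-7]
    - [-27,26,-6]
    - [-27,25,0]
    - [-26,26,0]
    - [0,0,0]
    - [0,0,0]
    - [0,0,0]
  yaw: [0,0,0,0,0,0.12,0.12,0.12]

```text
time: 34.98
ee_pos: [0.3993, -0.2361, 0.1197]
ee_rot: [0.0, 0.988, -0.153, 0.0]
force: [0.3, 0.9, -0.1]
width: 0.0497
grasp_force: 0.0
```

step_arm:
  claw: [0.43,0.43,0.43,0.43,0.43,0.43,0.43,0.43]
  dp:
    - [0,0,0]
    - [0,0,0]
    - [0,0,0]
    - [0,0,0]
    - [0,0,0]
    - [0,0,0]
    - [0,0,0]
    - [0,0,0]
  yaw: [0,0,0,0,0,0,0,0]

```text
time: 35.65
ee_pos: [0.3997, -0.2354, 0.1195]
ee_rot: [-0.0, 0.989, -0.149, -0.0]
force: [0.8, -0.3, -0.3]
width: 0.0499
grasp_force: 0.0
```

```bash
python3 cell.py .447 -.235
```

```text
t 35.65 w 0.0499
origin [ 0.4502 -0.2306] 0.71 nub [ 0.4302 -0.2217] 0.95
len 0.0219 ang -23.9
sil 0.76 centre [ 451.2 -230.1] size [27.  52.2] ang -26.4
tcp [ 0.3997 -0.2354  0.1196] toolx [ 0.955 -0.296  0.   ] tooly [-0.296 -0.955 -0.   ] toolz [ 0.  0. -1.]
dp [ 46.8 -19.5 105.1]
yaw about tool z 0.16 or -2.981
```

step_arm:
  claw: [0.43,0.43,0.43,0.43,0.43,0.43,0.43,0.43]
  dp:
    - [23,-10,0]
    - [22.5,-10.5,20]
    - [0,0,25]
    - [0,0,24]
    - [0,0,20]
    - [0,0,10]
    - [0,0,6]
    - [0,0,0]
  yaw: [0,0,0.07,0.075,0,0,0,0]

```text
time: 36.52
ee_pos: [0.449, -0.2291, 0.0144]
ee_rot: [-0.0, 0.975, -0.22, -0.001]
force: [-0.1, -0.4, 0.4]
width: 0.049
grasp_force: 0.0
```

step_arm:
  claw: [0.43,0.9,0.9,0.9,0.9,0.9,0.9,0.9]
  dp:
    - [0,0,0]
    - [0,0,0]
    - [0,0,0]
    - [0,0,0]
    - [0,0,0]
    - [0,0,0]
    - [0,0,0]
    - [0,0,0]
  yaw: [0,0,0,0,0,0,0,0]

```text
time: 37.18
ee_pos: [0.4494, -0.2294, 0.0148]
ee_rot: [0.0, 0.975, -0.221, 0.0]
force: [-0.3, -0.5, 2.9]
width: 0.0249
grasp_force: 29.8
```

step_arm:
  claw: [0.9,0.9,0.9,0.9,0.9,0.9,0.9,0.9]
  dp:
    - [0,0,-10]
    - [0,0,-20]
    - [0,0,-30]
    - [0,0,-20]
    - [0,0,0]
    - [0,0,0]
    - [0,0,0]
    - [0,0,0]
  yaw: [0,0,0,-0.1,-0.1,-0.1,-0.1,-0.1]

```text
time: 37.85
ee_pos: [0.4492, -0.2292, 0.0953]
ee_rot: [0.0, 1.0, 0.03, 0.0]
force: [-0.4, -0.0, -0.7]
width: 0.0254
grasp_force: 29.8
```

```bash
python3 - <<'E'
from h import *
s=m.state();print(s["time"],s["width"],s["grasp_force"],s["force"].round(2));go((.566,-.0415,.09),np.radians(3.35-90))
E
```

```text
37.85 0.025376410889600236 29.82249766588211 [-0.36 -0.04 -0.71]
tcp [ 0.4492 -0.2292  0.0953] toolx [0.998 0.06  0.   ] tooly [ 0.06  -0.998  0.   ] toolz [ 0. -0. -1.]
dp [ 127.8 -180.4    5.3]
yaw about tool z 0.001 or -3.14
```

step_arm:
  claw: [0.9,0.9,0.9,0.9,0.9,0.9,0.9,0.9]
  dp:
    - [18,-25,0]
    - [22,-31,0]
    - [22,-31,0]
    - [22,-31,0]
    - [22,-31,0]
    - [21.8,-31.4,5]
    - [0,0,0]
    - [0,0,0]
  yaw: [0,0,0,0,0,0,0,0]

```text
time: 38.52
ee_pos: [0.5675, -0.0392, 0.0897]
ee_rot: [-0.001, 1.0, 0.03, -0.0]
force: [-0.9, -0.7, 0.6]
width: 0.0252
grasp_force: 29.8
```

```bash
python3 - <<'E'
from h import *
s=m.state();print(s["time"],s["width"],s["grasp_force"],s["force"].round(2));go((.566,-.0415,.0515),np.radians(3.35-90))
im=m.grab_frame("wrist");c=m.get_calibration("wrist")
g=im.astype(float).mean(2)
for y in (-.0415+.042*.058,): print(proj("wrist",(.606,-.0392,.052),c))
u=proj("wrist",(.606,-.0392,.052),c).astype(int)
print(g[u[1]-8:u[1]+8:2,u[0]-22:u[0]+24:2].astype(int))
E
```

```text
38.5167 0.025228671017710293 29.82407033443451 [-0.91 -0.67  0.58]
tcp [ 0.5675 -0.0392  0.0897] toolx [ 0.998  0.059 -0.   ] tooly [ 0.059 -0.998 -0.001] toolz [-0.     0.001 -1.   ]
dp [-1.6  2.3 38.2]
yaw about tool z 0.001 or -3.141
[323.06444547 169.13214572]
[[131 132 126 119 128 129 130 130 123 124 125 123 124 123 122 120 143 138
  123 132 130 131 131]
 [117 115 125 126 129 130 131 127 109 115 135 154 159 163 176 169 158 129
  112 126 132 128 130]
 [ 99  98 101  99 112 114 112 110 108 109 110 119 114 108 109 108 112 112
  115 115 119 120 119]
 [ 42  47  40  42  34  40  37  69 110 110 108 112 110 109 109 111 110 109
  109 109  46  54  51]
 [ 48  50  46  45  49  48  45 127 158 160 158 158 162 160 159 156 161 156
  157 158  96  68  75]
 [ 46  44  50  47  50  44  46 129 173 170 166 171 174 172 171 171 173 172
  172 174 111  67  70]
 [ 41  43  41  40  45  44  48  46  87  90  93  97  82  84  82  83  85 105
  112 112  74  62  63]
 [116 115 117 121 117 115  91  98 115 111 113 112 113 114 114 113 113 111
  109  98 132 161 160]]
```

step_arm:
  claw: [0.9,0.9,0.9,0.9,0.9,0.9,0.9,0.9]
  dp:
    - [0,0,12]
    - [0,0,14]
    - [0,0,8]
    - [0,0,4]
    - [3,0,0]
    - [3,0,0]
    - [0,0,0]
    - [0,0,0]
  yaw: [0,0,0,0,0,0,0,0]

```text
time: 39.23
ee_pos: [0.5737, -0.0418, 0.0522]
ee_rot: [-0.0, 1.0, 0.027, 0.001]
force: [-0.9, 0.5, 0.4]
width: 0.0253
grasp_force: 29.8
```

step_arm:
  claw: [0.9,0.9,0.9,0.9,0.9,0.9,0.9,0.9]
  dp:
    - [3,0,0]
    - [3,0,0]
    - [3,0,0]
    - [3,0,0]
    - [2,0,0]
    - [0,0,0]
    - [0,0,0]
    - [0,0,0]
  yaw: [0,0,0,0,0,0,0,0]

```text
time: 39.9
ee_pos: [0.586, -0.0411, 0.0512]
ee_rot: [0.0, 1.0, 0.027, -0.001]
force: [-6.0, -0.7, 2.1]
width: 0.0253
grasp_force: 29.8
```

```bash
cat > chk.py <<'E'
from h import *
import sys
F=[]
for i in range(3):
    m.grab_frame("wrist");s=m.state();F.append(s["force"])
print(s["time"],np.mean(F,0).round(2),s["width"]);go(tuple(map(float,sys.argv[1:4])) if len(sys.argv)>3 else None)
E
python3 chk.py .5863 -.0403 .0265
```

```text
40.05 [-6.67  0.31  2.01] 0.02535461672527201
tcp [ 0.586  -0.0411  0.0512] toolx [ 0.998  0.055 -0.002] tooly [ 0.055 -0.998  0.   ] toolz [-0.002 -0.    -1.   ]
dp [ 0.4 -0.8 24.7]
```

step_arm:
  claw: [0.9,0.9,0.9,0.9,0.9,0.9,0.9,0.9]
  dp:
    - [0,-0.5,3]
    - [0,0,5]
    - [0,0,5]
    - [0,0,5]
    - [0,0,3]
    - [0,0,2]
    - [0,0,0]
    - [0,0,0]
  yaw: [0,0,0,0,0,0,0,0]

```text
time: 40.72
ee_pos: [0.5855, -0.0407, 0.0277]
ee_rot: [0.0, 1.0, 0.027, -0.002]
force: [-5.5, 0.1, -0.3]
width: 0.0254
grasp_force: 29.8
```

step_arm:
  claw: [0.9,0.9,0.9,0.9,0.9,0.9,0.9,0.9]
  dp:
    - [0,0,1]
    - [0,0,1]
    - [0,0,0]
    - [0,0,0]
    - [-2,0,0]
    - [-2,0,0]
    - [-1,0,0]
    - [0,0,0]
  yaw: [0,0,0,0,0,0,0,0]

```text
time: 41.38
ee_pos: [0.5819, -0.0409, 0.0267]
ee_rot: [0.0, 1.0, 0.027, 0.0]
force: [-2.7, 0.6, 4.0]
width: 0.0251
grasp_force: 29.8
```

```bash
python3 chk.py
```

```text
41.5333 [-4.29 -0.45  4.79] 0.025477335854790666
tcp [ 0.5819 -0.0409  0.0267] toolx [ 0.999  0.055 -0.   ] tooly [ 0.055 -0.999  0.   ] toolz [-0. -0. -1.]
```

step_arm:
  claw: [0.54,0.54,0.54,0.54,0.54,0.54,0.54,0.54]
  dp:
    - [0,0,0]
    - [0,0,0]
    - [0,0,0]
    - [0,0,-2]
    - [0,0,-10]
    - [0,0,-25]
    - [0,0,-25]
    - [-20,0,-20]
  yaw: [0,0,0,0,0,0,0,0]

```text
time: 42.2
ee_pos: [0.5648, -0.0413, 0.1113]
ee_rot: [-0.0, 1.0, 0.028, 0.002]
force: [-0.4, 0.2, -0.1]
width: 0.0401
grasp_force: 0.0
```

step_arm:
  claw: [0.54,0.54,0.54,0.54,0.54,0.54,0.54,0.54]
  dp:
    - [-20,0,0]
    - [-20,0,0]
    - [-15,20,0]
    - [-15,30,0]
    - [0,0,0]
    - [0,0,0]
    - [0,0,0]
    - [0,0,0]
  yaw: [0,0,0,0,0,0,0,0]

```text
time: 42.87
ee_pos: [0.4955, -0.0947, 0.1091]
ee_rot: [-0.0, 1.0, 0.028, 0.0]
force: [0.3, -0.1, 0.6]
width: 0.0397
grasp_force: 0.0
```

```bash
cat > seen.py <<'E'
from h import *
from fit import world
E
python3 - <<'E'
from h import *
s=m.state();c=m.get_calibration("wrist");m.grab_frame("wrist")
print(s["time"],s["width"],s["force"].round(1));go((.405,-.335,.12))
for n,z in (("cell1",.03),("nub1",.03),("bay1",.03)):
  for q in m.pinpoint(n,"wrist")[:7]: print(n,round(q["confidence"],2),np.round(q["point"],1),ray("wrist",q["point"],z,c).round(4))
for q in m.silhouettes("cell1","wrist")[:6]:
    w=(np.array([ray("wrist",u[::-1],.03,c)[:2] for u in np.argwhere(q["region"])])*1000)
    b=cv2.minAreaRect(w.astype(np.float32));print("sil",round(q["confidence"],2),np.round(b[0],1),np.round(b[1],1),round(b[2],1))
E
```

```text
42.8667 0.039701826464306075 [ 0.3 -0.1  0.6]
tcp [ 0.4954 -0.0946  0.1088] toolx [0.998 0.056 0.001] tooly [ 0.056 -0.998 -0.   ] toolz [ 0.001  0.    -1.   ]
dp [-103.7  234.9  -11.3]
cell1 0.95 [331.5  96.2] [ 0.5855 -0.0964  0.03  ]
cell1 0.74 [602.5 170.9] [ 0.5386 -0.3286  0.03  ]
cell1 0.72 [260.7  97.4] [ 0.5816 -0.0408  0.03  ]
cell1 0.55 [121.   94.5] [0.5777 0.0689 0.03  ]
nub1 0.82 [262.7 126.8] [ 0.5591 -0.0423  0.03  ]
nub1 0.67 [587.2 197.7] [ 0.5147 -0.323   0.03  ]
nub1 0.65 [331.4 127.9] [ 0.5613 -0.0979  0.03  ]
bay1 0.8 [121.6  97.1] [0.5758 0.0687 0.03  ]
bay1 0.56 [192.5  97.4] [0.5786 0.0129 0.03  ]
sil 0.96 [588.2 -94.9] [49.5 26.2] 3.1
sil 0.62 [585.1 -39.8] [49.6 26.7] 2.4
```

step_arm:
  claw: [0.43,0.43,0.43,0.43,0.43,0.43,0.43,0.43]
  dp:
    - [-15,33,-2]
    - [-15,33,-2]
    - [-15,33,-2]
    - [-15,34,-2]
    - [-15,34,-2]
    - [-15,34,-1]
    - [-14,34,0]
    - [0,0,0]
  yaw: [0,0,0,0,0,0,0,0]

```text
time: 43.78
ee_pos: [0.4001, -0.3432, 0.1196]
ee_rot: [0.001, 1.0, 0.023, -0.001]
force: [-0.5, -1.1, -0.6]
width: 0.0493
grasp_force: 0.0
```

step_arm:
  claw: [0.43,0.43,0.43,0.43,0.43,0.43,0.43,0.43]
  dp:
    - [0,0,0]
    - [0,0,0]
    - [0,0,0]
    - [0,0,0]
    - [0,0,0]
    - [0,0,0]
    - [0,0,0]
    - [0,0,0]
  yaw: [0,0,0,0,0,0,0,0]

```text
time: 44.45
ee_pos: [0.404, -0.3358, 0.1196]
ee_rot: [-0.0, 1.0, 0.028, 0.0]
force: [0.2, 0.1, 0.0]
width: 0.0493
grasp_force: 0.0
```

```bash
python3 cell.py .450 -.333
```

```text
t 44.45 w 0.0493
origin [ 0.4501 -0.3284] 0.93 nub [ 0.4291 -0.3324] 0.92
len 0.0214 ang 10.8
sil 0.57 centre [ 451.6 -329.8] size [50.5 26.6] ang 3.8
tcp [ 0.4038 -0.336   0.1196] toolx [ 0.999  0.055 -0.   ] tooly [ 0.055 -0.999 -0.   ] toolz [-0.  0. -1.]
dp [ 46.7  -5.1 105.1]
yaw about tool z -0.011 or 3.131
```

step_arm:
  claw: [0.43,0.43,0.43,0.43,0.43,0.43,0.43,0.43]
  dp:
    - [23,-2,0]
    - [23,-2,20]
    - [0,0,25]
    - [0,0,24]
    - [0,0,20]
    - [0,0,10]
    - [0,0,6]
    - [0,0,0]
  yaw: [0,0,-0.025,0,0,0,0,0]

```text
time: 45.32
ee_pos: [0.4492, -0.3294, 0.0145]
ee_rot: [-0.0, 0.999, 0.04, -0.0]
force: [-0.4, 0.3, 0.2]
width: 0.0494
grasp_force: 0.0
```

step_arm:
  claw: [0.43,0.9,0.9,0.9,0.9,0.9,0.9,0.9]
  dp:
    - [0,0,0]
    - [0,0,0]
    - [0,0,0]
    - [0,0,0]
    - [0,0,0]
    - [0,0,0]
    - [0,0,0]
    - [0,0,0]
  yaw: [0,0,0,0,0,0,0,0]

```text
time: 45.98
ee_pos: [0.4496, -0.3296, 0.0148]
ee_rot: [0.0, 0.999, 0.04, 0.0]
force: [-0.6, -0.1, 2.5]
width: 0.0253
grasp_force: 30.0
```

step_arm:
  claw: [0.9,0.9,0.9,0.9,0.9,0.9,0.9,0.9]
  dp:
    - [0,0,-10]
    - [0,0,-20]
    - [0,0,-30]
    - [0,0,-20]
    - [0,0,0]
    - [0,0,0]
    - [0,0,0]
    - [0,0,0]
  yaw: [0,0,0,0.025,0,0,0,0]

```text
time: 46.65
ee_pos: [0.4489, -0.3291, 0.0936]
ee_rot: [-0.001, 1.0, 0.028, -0.001]
force: [0.1, 0.2, 0.2]
width: 0.0248
grasp_force: 30.0
```

```bash
python3 - <<'E'
from h import *
s=m.state();print(s["time"],s["width"],s["grasp_force"],s["force"].round(2));go((.563,.0143,.09),np.radians(3.35-90))
E
```

```text
46.65 0.02478123525425698 29.991762936115265 [0.06 0.19 0.2 ]
tcp [ 0.4489 -0.3291  0.0936] toolx [ 0.998  0.055 -0.001] tooly [ 0.055 -0.998 -0.001] toolz [-0.001  0.001 -1.   ]
dp [ 132.9 -336.5    3.8]
yaw about tool z -0.003 or 3.138
```

step_arm:
  claw: [0.9,0.9,0.9,0.9,0.9,0.9,0.9,0.9]
  dp:
    - [10,-25,0]
    - [14,-35,0]
    - [14,-35,0]
    - [14,-35,0]
    - [14,-35,0]
    - [14,-35,0]
    - [14,-35,0]
    - [14,-35,0]
  yaw: [0,0,0,0,0,0,0,0]

```text
time: 47.32
ee_pos: [0.5422, -0.0522, 0.0936]
ee_rot: [-0.0, 1.0, 0.027, -0.001]
force: [0.8, -0.3, -1.1]
width: 0.0251
grasp_force: 30.0
```

step_arm:
  claw: [0.9,0.9,0.9,0.9,0.9,0.9,0.9,0.9]
  dp:
    - [14,-35,0]
    - [11,-31,4]
    - [0,0,0]
    - [0,0,0]
    - [0,0,0]
    - [0,0,0]
    - [0,0,0]
    - [0,0,0]
  yaw: [-0.003,0,0,0,0,0,0,0]

```text
time: 47.98
ee_pos: [0.5637, 0.012, 0.0905]
ee_rot: [0.0, 1.0, 0.028, -0.0]
force: [-0.8, 0.2, -0.4]
width: 0.0248
grasp_force: 30.0
```

```bash
cat > plate.py <<'E'
from h import *
import sys
x,y=float(sys.argv[1]),float(sys.argv[2])
m.grab_frame("wrist");c=m.get_calibration("wrist");im=m.grab_frame("wrist").astype(float).mean(2)
u=proj("wrist",(x,y,.052),c);i=u.round().astype(int);print("expected",u.round(1))
w=im[i[1]-12:i[1]+14,i[0]-30:i[0]+31];row=np.argmax([np.convolve(r,np.ones(24)/24,"valid").max() for r in w[6:20]])+6
b=w[row]>120; print("row",i[1]-12+row,"bright cols",i[0]-30+np.flatnonzero(b)); 
E
python3 plate.py .6010 .0160; python3 chk.py .563 .0143 .0515
```

```text
expected [320.7 171.5]
row 168 bright cols [308 309 310 311 312 313 314 315 316 317 318 319 320 321 322 323 324 325
 326 327 328 329 330 331 332 333]
48.2333 [-0.15 -0.02 -0.46] 0.02524184774676962
tcp [0.5638 0.013  0.0906] toolx [0.998 0.057 0.   ] tooly [ 0.057 -0.998  0.   ] toolz [ 0. -0. -1.]
dp [-0.8 -1.4 39.1]
```

step_arm:
  claw: [0.9,0.9,0.9,0.9,0.9,0.9,0.9,0.9]
  dp:
    - [0,-0.9,12]
    - [0,0,14]
    - [0,0,8]
    - [0,0,5]
    - [3,0,0]
    - [3,0,0]
    - [0,0,0]
    - [0,0,0]
  yaw: [0,0,0,0,0,0,0,0]

```text
time: 48.9
ee_pos: [0.5705, 0.0146, 0.0521]
ee_rot: [-0.0, 1.0, 0.029, 0.001]
force: [-0.4, -1.1, -0.4]
width: 0.0252
grasp_force: 30.0
```

step_arm:
  claw: [0.9,0.9,0.9,0.9,0.9,0.9,0.9,0.9]
  dp:
    - [3,0,0]
    - [3,0,0]
    - [3,0,0]
    - [3,0,0]
    - [1,0,0]
    - [0,0,0]
    - [0,0,0]
    - [0,0,0]
  yaw: [0,0,0,0,0,0,0,0]

```text
time: 49.57
ee_pos: [0.5822, 0.0152, 0.0514]
ee_rot: [0.0, 1.0, 0.029, -0.001]
force: [-4.4, -0.4, 2.3]
width: 0.0254
grasp_force: 30.0
```

```bash
python3 chk.py .583 .0152 .0265
```

```text
49.7167 [-5.59 -0.08  2.02] 0.025248376824809987
tcp [0.5822 0.0152 0.0514] toolx [ 0.998  0.058 -0.001] tooly [ 0.058 -0.998  0.   ] toolz [-0.001 -0.    -1.   ]
dp [ 0.8  0.1 24.9]
```

step_arm:
  claw: [0.9,0.9,0.9,0.9,0.9,0.9,0.9,0.9]
  dp:
    - [1,0,3]
    - [0,0,5]
    - [0,0,5]
    - [0,0,5]
    - [0,0,3]
    - [0,0,2]
    - [0,0,0]
    - [0,0,0]
  yaw: [0,0,0,0,0,0,0,0]

```text
time: 50.38
ee_pos: [0.5827, 0.0153, 0.0278]
ee_rot: [0.0, 1.0, 0.029, -0.001]
force: [-4.5, 0.8, -0.3]
width: 0.0253
grasp_force: 30.0
```

step_arm:
  claw: [0.9,0.9,0.9,0.9,0.9,0.9,0.9,0.9]
  dp:
    - [0,0,1]
    - [0,0,1]
    - [0,0,0]
    - [0,0,0]
    - [-2,0,0]
    - [-2,0,0]
    - [-1,0,0]
    - [0,0,0]
  yaw: [0,0,0,0,0,0,0,0]

```text
time: 51.05
ee_pos: [0.5788, 0.015, 0.0267]
ee_rot: [0.0, 1.0, 0.029, 0.0]
force: [-2.5, -0.4, 3.5]
width: 0.0251
grasp_force: 30.0
```

```bash
python3 chk.py
```

```text
51.2 [-3.49 -1.14  3.52] 0.025143169862411753
tcp [0.5788 0.015  0.0267] toolx [0.998 0.058 0.   ] tooly [ 0.058 -0.998  0.   ] toolz [ 0.  0. -1.]
```

step_arm:
  claw: [0.54,0.54,0.54,0.54,0.54,0.54,0.54,0.54]
  dp:
    - [0,0,0]
    - [0,0,0]
    - [0,0,0]
    - [0,0,-2]
    - [0,0,-10]
    - [0,0,-25]
    - [0,0,-25]
    - [-20,0,-20]
  yaw: [0,0,0,0,0,0,0,0]

```text
time: 51.87
ee_pos: [0.5616, 0.0144, 0.1113]
ee_rot: [-0.001, 1.0, 0.029, 0.002]
force: [-0.2, 0.3, 1.1]
width: 0.0398
grasp_force: 0.0
```

step_arm:
  claw: [0.54,0.54,0.54,0.54,0.54,0.54,0.54,0.54]
  dp:
    - [-20,0,0]
    - [-20,20,0]
    - [-10,30,0]
    - [0,30,0]
    - [0,0,0]
    - [0,0,0]
    - [0,0,0]
    - [0,0,0]
  yaw: [0,0,0,0,0,0,0,0]

```text
time: 52.53
ee_pos: [0.5139, -0.0675, 0.1089]
ee_rot: [-0.0, 1.0, 0.03, 0.0]
force: [0.9, 0.9, 0.4]
width: 0.04
grasp_force: 0.0
```

```bash
cat > seat.py <<'E'
from h import *
c=m.get_calibration("wrist");m.grab_frame("wrist");s=m.state();c=m.get_calibration("wrist");m.grab_frame("wrist")
print(s["time"],s["width"],s["force"].round(1))
for n,z in (("cell1",.03),("nub1",.03)):
  for q in m.pinpoint(n,"wrist")[:8]: print(n,round(q["confidence"],2),ray("wrist",q["point"],z,c).round(4)[:2])
for q in m.silhouettes("cell1","wrist")[:7]:
    w=(np.array([ray("wrist",u[::-1],.03,c)[:2] for u in np.argwhere(q["region"])])*1000)
    b=cv2.minAreaRect(w.astype(np.float32));print("sil",round(q["confidence"],2),np.round(b[0],1),np.round(b[1],1),round(b[2],1))
E
python3 seat.py; python3 -c "
from h import *
go((.487,-.335,.12))"
```

```text
52.5833 0.03966769627466995 [ 0.1  1.  -1. ]
cell1 0.89 [ 0.5422 -0.3243]
cell1 0.77 [0.5807 0.0154]
cell1 0.75 [ 0.5852 -0.0916]
cell1 0.62 [ 0.581  -0.0383]
cell1 0.31 [ 0.5041 -0.2602]
nub1 0.92 [ 0.5608 -0.0965]
nub1 0.63 [0.5547 0.016 ]
nub1 0.57 [ 0.5587 -0.0446]
nub1 0.56 [ 0.5203 -0.3187]
sil 0.89 [ 538.2 -328.8] [37.2 48.6] 75.6
sil 0.82 [587.2 -95.3] [49.6 27.1] 2.8
sil 0.79 [584.  -39.4] [49.5 26.8] 2.7
sil 0.56 [581.1  16.6] [49.3 28.5] 1.6
tcp [ 0.5136 -0.0681  0.1085] toolx [ 0.998  0.059 -0.   ] tooly [ 0.059 -0.998 -0.   ] toolz [-0.  0. -1.]
dp [-42.2 264.8 -11.5]
```

step_arm:
  claw: [0.43,0.43,0.43,0.43,0.43,0.43,0.43,0.43]
  dp:
    - [-6,37,-2]
    - [-6,38,-2]
    - [-6,38,-2]
    - [-6,38,-2]
    - [-6,38,-2]
    - [-6,38,-1]
    - [-6,38,0]
    - [0,0,0]
  yaw: [0,0,0,0,0,0,0,0.1]

```text
time: 53.45
ee_pos: [0.4838, -0.3448, 0.1194]
ee_rot: [0.002, 1.0, -0.024, -0.0]
force: [-1.9, -0.7, -0.7]
width: 0.0493
grasp_force: 0.0
```

step_arm:
  claw: [0.43,0.43,0.43,0.43,0.43,0.43,0.43,0.43]
  dp:
    - [0,0,0]
    - [0,0,0]
    - [0,0,0]
    - [0,0,0]
    - [0,0,0]
    - [0,0,0]
    - [0,0,0]
    - [0,0,0]
  yaw: [0.1,0.1,0,0,0,0,0,0]

```text
time: 54.12
ee_pos: [0.4869, -0.3358, 0.1196]
ee_rot: [0.0, 0.993, -0.12, 0.0]
force: [-0.0, 0.2, -0.3]
width: 0.0493
grasp_force: 0.0
```

```bash
python3 cell.py .536 -.338
```

```text
t 54.1167 w 0.0493
origin [ 0.5372 -0.3401] 0.71 nub [ 0.5126 -0.3316] 0.81
len 0.0261 ang -19.2
sil 0.64 centre [ 536.4 -342.3] size [25.6 49.3] ang -16.9
tcp [ 0.4869 -0.3358  0.1196] toolx [ 0.971 -0.24   0.   ] tooly [-0.24  -0.971 -0.   ] toolz [ 0.  0. -1.]
dp [ 49.9  -7.9 105.1]
yaw about tool z 0.053 or -3.089
```

step_arm:
  claw: [0.43,0.43,0.43,0.43,0.43,0.43,0.43,0.43]
  dp:
    - [23,-3,0]
    - [24,-3.4,20]
    - [0,0,25]
    - [0,0,24]
    - [0,0,20]
    - [0,0,10]
    - [0,0,6]
    - [0,0,0]
  yaw: [0,0,0.06,0,0,0,0,0]

```text
time: 54.98
ee_pos: [0.5338, -0.3408, 0.0147]
ee_rot: [-0.0, 0.989, -0.151, -0.001]
force: [-0.1, 0.3, -0.1]
width: 0.0494
grasp_force: 0.0
```

step_arm:
  claw: [0.43,0.9,0.9,0.9,0.9,0.9,0.9,0.9]
  dp:
    - [0,0,0]
    - [0,0,0]
    - [0,0,0]
    - [0,0,0]
    - [0,0,0]
    - [0,0,0]
    - [0,0,0]
    - [0,0,0]
  yaw: [0,0,0,0,0,0,0,0]

```text
time: 55.65
ee_pos: [0.5341, -0.341, 0.0148]
ee_rot: [0.0, 0.989, -0.151, 0.0]
force: [-1.0, -1.1, 2.5]
width: 0.0253
grasp_force: 30.0
```

step_arm:
  claw: [0.9,0.9,0.9,0.9,0.9,0.9,0.9,0.9]
  dp:
    - [0,0,-10]
    - [0,0,-20]
    - [0,0,-30]
    - [0,0,-20]
    - [0,0,0]
    - [0,0,0]
    - [0,0,0]
    - [0,0,0]
  yaw: [0,0,0,-0.12,-0.12,-0.12,0,0]

```text
time: 56.32
ee_pos: [0.5339, -0.3409, 0.0949]
ee_rot: [-0.0, 1.0, 0.027, 0.0]
force: [0.0, 0.6, -1.0]
width: 0.0253
grasp_force: 30.0
```

```bash
python3 - <<'E'
from h import *
s=m.state();print(s["time"],s["width"],s["grasp_force"],s["force"].round(2));go((.560,.0702,.09),np.radians(3.35-90))
E
```

```text
56.3167 0.02527032291171811 29.977515041828156 [ 0.04  0.63 -0.99]
tcp [ 0.5339 -0.3409  0.0949] toolx [0.999 0.054 0.   ] tooly [ 0.054 -0.999 -0.   ] toolz [ 0.  0. -1.]
dp [  48.2 -409.1    5. ]
yaw about tool z -0.005 or 3.137
```

step_arm:
  claw: [0.9,0.9,0.9,0.9,0.9,0.9,0.9,0.9]
  dp:
    - [4,-25,0]
    - [4,-35,0]
    - [4,-35,0]
    - [4,-35,0]
    - [4,-35,0]
    - [4,-35,0]
    - [4,-35,0]
    - [4,-35,0]
  yaw: [-0.005,0,0,0,0,0,0,0]

```text
time: 56.98
ee_pos: [0.5488, -0.0677, 0.0946]
ee_rot: [-0.0, 1.0, 0.029, -0.0]
force: [0.6, 0.5, -0.7]
width: 0.0253
grasp_force: 30.0
```

step_arm:
  claw: [0.9,0.9,0.9,0.9,0.9,0.9,0.9,0.9]
  dp:
    - [4,-35,0]
    - [4,-35,0]
    - [4,-35,2]
    - [4,-34,3]
    - [0,0,0]
    - [0,0,0]
    - [0,0,0]
    - [0,0,0]
  yaw: [0,0,0,0,0,0,0,0]

```text
time: 57.65
ee_pos: [0.5564, 0.0687, 0.0894]
ee_rot: [0.0, 1.0, 0.03, -0.0]
force: [-0.5, -0.5, -0.6]
width: 0.0251
grasp_force: 30.0
```

```bash
python3 plate.py .5978 .0719; python3 chk.py .560 .0702 .0515
```

```text
expected [321.9 166. ]
row 162 bright cols [309 310 311 312 313 314 315 316 317 318 319 320 321 322 323 324 325 326
 327 328 329 330 331 332 333 334]
57.9 [ 0.23  0.16 -0.28] 0.024811441652531272
tcp [0.5565 0.0694 0.0896] toolx [0.998 0.061 0.   ] tooly [ 0.061 -0.998  0.   ] toolz [ 0. -0. -1.]
dp [ 3.6 -0.6 38.1]
```

step_arm:
  claw: [0.9,0.9,0.9,0.9,0.9,0.9,0.9,0.9]
  dp:
    - [0,-0.5,12]
    - [0,0,14]
    - [0,0,8]
    - [0,0,4]
    - [4,0,0]
    - [4,0,0]
    - [2,0,0]
    - [0,0,0]
  yaw: [0.002,0,0,0,0,0,0,0]

```text
time: 58.57
ee_pos: [0.5675, 0.0715, 0.0522]
ee_rot: [-0.0, 1.0, 0.03, 0.001]
force: [-0.5, 0.7, -1.2]
width: 0.0252
grasp_force: 30.0
```

step_arm:
  claw: [0.9,0.9,0.9,0.9,0.9,0.9,0.9,0.9]
  dp:
    - [3,0,0]
    - [3,0,0]
    - [3,0,0]
    - [3,0,0]
    - [1.5,0,0]
    - [0,0,0]
    - [0,0,0]
    - [0,0,0]
  yaw: [0,0,0,0,0,0,0,0]

```text
time: 59.23
ee_pos: [0.579, 0.0722, 0.0512]
ee_rot: [0.0, 1.0, 0.03, -0.001]
force: [-6.5, -0.3, 1.7]
width: 0.0249
grasp_force: 30.0
```

```bash
python3 chk.py .580 .0712 .0265
```

```text
59.3833 [-5.43 -0.43  1.87] 0.024956991761183142
tcp [0.579  0.0722 0.0513] toolx [ 0.998  0.061 -0.002] tooly [ 0.061 -0.998  0.   ] toolz [-0.002 -0.    -1.   ]
dp [ 1.   1.  24.8]
```

step_arm:
  claw: [0.9,0.9,0.9,0.9,0.9,0.9,0.9,0.9]
  dp:
    - [1,0.8,3]
    - [0,0,5]
    - [0,0,5]
    - [0,0,5]
    - [0,0,3]
    - [0,0,2]
    - [0,0,0]
    - [0,0,0]
  yaw: [0,0,0,0,0,0,0,0]

```text
time: 60.05
ee_pos: [0.5795, 0.0714, 0.0277]
ee_rot: [0.0, 1.0, 0.03, -0.002]
force: [-6.1, 0.3, -1.0]
width: 0.0255
grasp_force: 30.0
```

step_arm:
  claw: [0.9,0.9,0.9,0.9,0.9,0.9,0.9,0.9]
  dp:
    - [0,0,1]
    - [0,0,1]
    - [0,0,0]
    - [0,0,0]
    - [-2,0,0]
    - [-2,0,0]
    - [-1,0,0]
    - [0,0,0]
  yaw: [0,0,0,0,0,0,0,0]

```text
time: 60.72
ee_pos: [0.5758, 0.0712, 0.0267]
ee_rot: [0.0, 1.0, 0.03, 0.0]
force: [-3.0, 0.3, 3.1]
width: 0.025
grasp_force: 30.0
```

```bash
python3 chk.py
```

```text
60.8667 [-4.1  -0.01  4.1 ] 0.025149647003623113
tcp [0.5758 0.0712 0.0267] toolx [ 0.998  0.061 -0.   ] tooly [ 0.061 -0.998  0.   ] toolz [-0. -0. -1.]
```

step_arm:
  claw: [0.54,0.54,0.54,0.54,0.54,0.54,0.54,0.54]
  dp:
    - [0,0,0]
    - [0,0,0]
    - [0,0,0]
    - [0,0,-2]
    - [0,0,-10]
    - [0,0,-25]
    - [0,0,-25]
    - [-20,0,-20]
  yaw: [0,0,0,0,0,0,0,0]

```text
time: 61.53
ee_pos: [0.5587, 0.0703, 0.1113]
ee_rot: [-0.001, 1.0, 0.03, 0.002]
force: [-0.6, -0.0, 0.1]
width: 0.0399
grasp_force: 0.0
```

step_arm:
  claw: [0.54,0.54,0.54,0.54,0.54,0.54,0.54,0.54]
  dp:
    - [-20,20,0]
    - [-20,30,0]
    - [0,30,0]
    - [0,10,0]
    - [0,0,0]
    - [0,0,0]
    - [0,0,0]
    - [0,0,0]
  yaw: [0,0,0,0,0,0,0,0]

```text
time: 62.2
ee_pos: [0.5218, -0.0206, 0.1087]
ee_rot: [-0.0, 1.0, 0.031, 0.0]
force: [-0.5, -0.2, -0.6]
width: 0.0401
grasp_force: 0.0
```

```bash
python3 seat.py; python3 - <<'E'
from h import *
go((.5328,-.1004,.09));c=m.get_calibration("wrist");im=save("wrist","w10.png")
for q in m.pinpoint("start_top","wrist")[:2]: print(q["confidence"],q["point"],ray("wrist",q["point"],.034,c))
cv2.imwrite("pics/w10c.png",cv2.resize(im[60:210,140:440,::-1],(800,400),interpolation=cv2.INTER_CUBIC))
E
```

```text
62.25 0.040200855973868625 [ 0.1  0.8 -0.6]
cell1 0.98 [ 0.5827 -0.04  ]
cell1 0.92 [ 0.5861 -0.0905]
cell1 0.88 [ 0.3192 -0.2323]
cell1 0.74 [0.5763 0.0724]
cell1 0.56 [0.5813 0.0155]
nub1 0.91 [ 0.5589 -0.0422]
nub1 0.89 [0.5506 0.0694]
nub1 0.85 [ 0.559  -0.0978]
nub1 0.84 [0.555  0.0179]
nub1 0.56 [ 0.3272 -0.2181]
nub1 0.4 [ 0.5813 -0.0401]
sil 0.9 [583.7 -39.9] [49.3 26.9] 3.5
sil 0.86 [586.7 -94.8] [50.1 28. ] 3.2
sil 0.71 [580.3  16.7] [49.7 26.7] 2.2
sil 0.61 [577.6  72.6] [49.3 28.3] 3.2
sil 0.5 [ 333.3 -221.9] [20.5 23.7] 3.6
sil 0.24 [ 617.1 -244.8] [80.9 39.9] 20.5
tcp [ 0.5215 -0.0217  0.1085] toolx [ 0.998  0.062 -0.   ] tooly [ 0.062 -0.998 -0.   ] toolz [-0.  0. -1.]
dp [ 6.4 79.3 18.5]
0.63 [416.9, 197.0] [ 0.53484367 -0.10079539  0.034     ]
```

View pics/w10c.png

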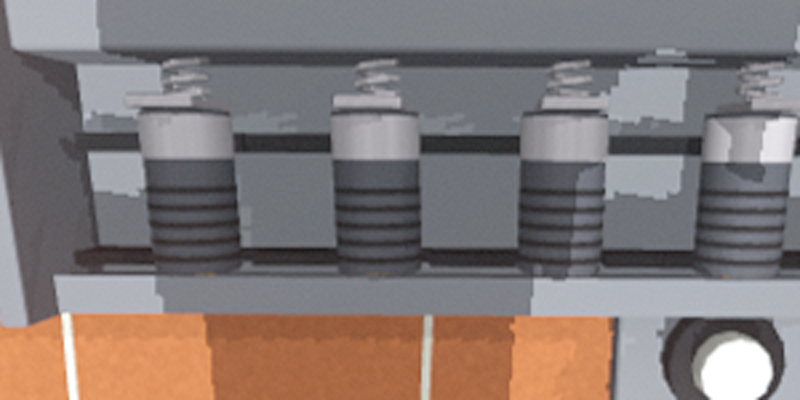

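All four cells lie flat with their nubs under the lip, at crop columns 190, 376, 563 and 742. Now I'll press the button with closed fingers.

step_arm:
  claw: [1,1,1,1,1,1,1,1]
  dp:
    - [2,26,0]
    - [2,27,0]
    - [2,26,10]
    - [0,0,20]
    - [0,0,20]
    - [0,0,12]
    - [0,0,0]
    - [0,0,0]
  yaw: [0,0,0,0,0,0,0,0]

```text
time: 63.22
ee_pos: [0.532, -0.1003, 0.0464]
ee_rot: [-0.0, 1.0, 0.031, -0.001]
force: [-0.3, -0.0, 0.3]
width: 0.0014
grasp_force: 0.0
```

```bash
python3 chk.py .5328 -.1003 .036
```

```text
63.3667 [0.25 0.47 0.47] 0.0002872952468295496
tcp [ 0.5332 -0.1005  0.0478] toolx [0.998 0.061 0.002] tooly [ 0.061 -0.998  0.   ] toolz [ 0.002 -0.    -1.   ]
dp [-0.4 -0.3 11.8]
```

step_arm:
  claw: [1,1,1,1,1,1,1,1]
  dp:
    - [0,0,3]
    - [0,0,2]
    - [0,0,2]
    - [0,0,2]
    - [0,0,1]
    - [0,0,1]
    - [0,0,1]
    - [0,0,0]
  yaw: [0,0,0,0,0,0,0,0]

```text
time: 64.03
ee_pos: [0.5329, -0.1008, 0.0362]
ee_rot: [0.0, 1.0, 0.03, 0.001]
force: [-5.2, 1.0, 18.0]
width: 0.0006
grasp_force: 9.4
```

```bash
python3 chk.py .5328 -.1003 .036
```

```text
64.1833 [-4.94  1.54 19.29] 0.0006563902646883537
tcp [ 0.533  -0.1008  0.0362] toolx [0.998 0.061 0.001] tooly [ 0.061 -0.998  0.001] toolz [ 0.001 -0.    -1.   ]
dp [-0.1 -0.5  0.2]
```

step_arm:
  claw: [1,1,1,1,1,1,1,1]
  dp:
    - [0,0,0.6]
    - [0,0,0]
    - [0,0,0]
    - [0,0,0]
    - [0,0,-2]
    - [0,0,-1.5]
    - [0,0,0]
    - [0,0,0]
  yaw: [0,0,0,0,0,0,0,0]

```text
time: 64.85
ee_pos: [0.5328, -0.1008, 0.0377]
ee_rot: [0.0, 1.0, 0.03, 0.001]
force: [1.9, 0.7, 3.9]
width: 0.0005
grasp_force: 2.0
```

```bash
python3 chk.py
```

```text
65.0 [2.21 0.18 4.12] 0.0009685535576392587
tcp [ 0.5328 -0.1008  0.0376] toolx [0.998 0.061 0.001] tooly [ 0.061 -0.998  0.   ] toolz [ 0.001  0.    -1.   ]
```

step_arm:
  claw: [1,1,1,1,1,1,1,1]
  dp:
    - [0,0,-3]
    - [0,0,-5]
    - [0,0,-15]
    - [0,0,-30]
    - [0,0,-30]
    - [0,0,-30]
    - [-15,0,-30]
    - [-15,0,-30]
  yaw: [0,0,0,0,0,0,0,0]

```text
time: 65.67
ee_pos: [0.501, -0.1023, 0.2113]
ee_rot: [-0.0, 1.0, 0.031, -0.001]
force: [0.6, -0.9, -0.4]
width: 0.0004
grasp_force: 0.0
```

step_arm:
  claw: [1,1,1,1,1,1,1,1]
  dp:
    - [-15,0,-20]
    - [-10,0,0]
    - [0,0,0]
    - [0,0,0]
    - [0,0,0]
    - [0,0,0]
    - [0,0,0]
    - [0,0,0]
  yaw: [0,0,0,0,0,0,0,0]

```text
time: 66.33
ee_pos: [0.4774, -0.1039, 0.2297]
ee_rot: [-0.0, 1.0, 0.031, -0.001]
force: [0.1, -0.4, -0.6]
width: 0.0003
grasp_force: 0.0
```

```bash
python3 seat.py; python3 - <<'E'
from h import *
c=m.get_calibration("wrist");im=save("wrist","w11.png")
for n,z in (("timer",.008),("coaster",0),("pin",.047),("jar",0),("spider",0)):
  for q in m.pinpoint(n,"wrist")[:1]: print(n,round(q["confidence"],2),ray("wrist",q["point"],z,c).round(4))
E
```

```text
66.3833 0.0007521071988364652 [-0.1  0.4  0.1]
cell1 0.86 [0.5782 0.0168]
cell1 0.74 [ 0.5854 -0.0964]
cell1 0.73 [ 0.4324 -0.45  ]
cell1 0.7 [ 0.583  -0.0376]
cell1 0.69 [0.5764 0.0722]
cell1 0.52 [ 0.3387 -0.329 ]
nub1 0.89 [ 0.5585 -0.041 ]
nub1 0.78 [0.5498 0.0734]
nub1 0.75 [0.5573 0.0137]
nub1 0.66 [ 0.4453 -0.4716]
nub1 0.61 [ 0.5619 -0.0969]
nub1 0.52 [ 0.3539 -0.3497]
sil 0.95 [579.   72.9] [48.6 28.5] 3.6
sil 0.94 [587.3 -94.5] [50.2 26.8] 1.7
sil 0.93 [582.2  16.4] [48.8 27.7] 2.4
sil 0.89 [ 331.4 -329.3] [21.4 54.8] 3.5
sil 0.76 [ 434.4 -445.5] [29.  57.8] 30.0
sil 0.71 [585.1 -39.7] [49.7 28. ] 3.3
timer 0.92 [ 0.6243 -0.3023  0.008 ]
spider 0.49 [ 0.583  -0.0341  0.    ]
```

View pics/w11.png

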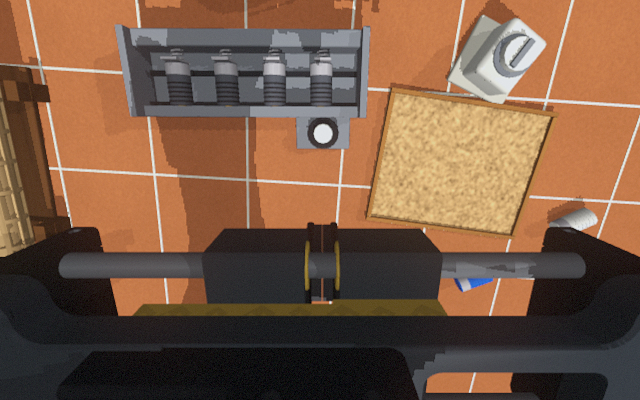

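The view shows the mat empty, all four cells in the charger (columns 178–321, row ~80), the button up and the timer on its coaster. I'm handing in.

```bash
python3 -c "
from station import manip as m
print(m.hand_in())"
```

```text
the job is handed in; nothing more can be done
None
```

I stood the timer on its coaster, put the pin in its rest, loaded all four cells under the lip, and pressed and released the start button; the job is handed in at about 66 s, with no result reported back.

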